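# Close the copper screening can and wind the slide to the red marker

## Task

Set the loose copper cup gently mouth-down on the copper cup of the jig's slide, rim on rim all round, so that the two make a closed can, and let go. Then, turning the jig's handwheel by its red crank knob (do not push the slide itself), wind the slide until its yellow pointer is in line with the red marker, not the blue one. Let go of the knob with the can still closed, and leave the other things on the bench where they are.

Things in the scene. Friction and masses are not known exactly. Their poses are not given: they have to be found in the camera images.
- copper_cup: the loose copper cup, round, straight-sided, 52 mm outside diameter, 42 mm tall, wall 5 mm, about 0.2 kg; it stands mouth-down on the bench and stays that way up. Origin: centre of its open mouth (its underside as it stands); z up.
- jig: the bench jig, fixed: grey base plate 140 by 340 by 20 mm, blue gearbox with the handwheel at its +y end. Origin: underside, below the middle of the slide's travel; y along the travel. A lamp bar (18 mm wide, underside 271 mm above the bench) on a post at jig x 62, y 190 mm reaches to x 18 mm, over the wheel's far half: take the knob with the tool tilted along the wheel's axis, to pass below it.
- lower_rim (a point): centre of the upward-facing mouth of the lower copper cup, in the plane of its rim, 80 mm above the bench; that cup (52 mm outside diameter, 38 mm tall, wall 5 mm) is fixed on the slide. Axes are those of the jig: y along the slide's travel, towards the handwheel end; x across, away from the handwheel's front; z up.
- slide: the jig's aluminium slide block (80 by 70 mm, top 42 mm above the bench) with the lower copper cup fixed on it. Origin on its centre line 20 mm above the bench; axes as the jig's. It moves along the jig's y by 20 mm for each full turn of the handwheel, at most 52 mm either side of its middle. It yields only to the handwheel.
- pointer (a point): tip of the slide's yellow pointer (4 mm wide), which points across (jig x) to the scale with the markers and travels with the slide. Axes as the jig's.
- red_marker: red marker clamped on the white scale along the jig's far edge, a fin 6 mm wide along jig y, 24 mm long and 18 mm tall; fixed. Origin: centre of its underside, on the fin's centre line, about 13 mm beyond the pointer tip in jig x. Axes as the jig's, so its line is met when pointer and marker have the same place along jig y.
- blue_marker: blue marker, the same shape, fixed on the same scale on the other side of the slide's starting place. Not the one wanted.
- handwheel (a joint): angle of the handwheel in rad, growing counterclockwise as seen looking at the wheel's front face. +2 pi (counterclockwise) moves the slide 20 mm along jig +y, towards the handwheel end; clockwise moves it away. It turns with steady friction (about 4 N at the knob) and stays where it is left. Range about 16.4 rad either way, 0 with the slide in the middle.
- wheel_hub (a point): centre of the front face of the steel handwheel (104 mm diameter, 8 mm thick), about 110 mm above the bench. Its z axis is the wheel's axis, pointing out of the front face: upwards and leaning 30 degrees from vertical towards jig -x (the robot's side). Its x axis points to the crank knob and turns with the wheel.
- knob_grip (a point): point to grip on the red crank knob: a round cylinder 20 mm in diameter and 46 mm long, standing on the wheel's front face parallel to the wheel's axis, 42 mm from it; the point is on its centre line 28 mm out from the wheel's face. The knob spins freely on its pin, so the tool need not turn while cranking.
- capacitor: bystander: blue and silver capacitor can, 44 mm diameter, 82 mm tall, standing. Origin under its centre.
- wire_reel: bystander: grey plastic reel, 56 mm diameter, 46 mm tall, standing. Origin under its centre.
- box_camera: bystander: white box camera 120 by 55 by 50 mm with a black lens 35 mm long. Origin under the box's centre; the lens points to its -x.
- screwdriver: bystander: screwdriver lying on the bench. Origin under its middle; x along it.
- transformer: bystander: small transformer, 72 by 65 mm, 52 mm tall. Origin under its centre.
- screw_jar: bystander: clear jar, 56 mm diameter, 70 mm tall. Origin under its centre.
Not all that is in view belongs to the job. Several things look just like the copper_cup: the one meant starts farthest to the robot's right.

How it is judged:
By the outcome, as a careful person would: the job done as asked, in the order asked, and still so for the second after the job is handed in, with the robot touching nothing.
It also fails if it takes over 67 s, if anything falls off the work surface, if the arm or the gripper's body presses on something with over 40 N, if the wrist force passes 120 N, or if a joint passes its speed limit or range.

## Robot

A 6-joint arm with a two-finger parallel gripper is mounted at the origin on the work surface. World frame = base frame: x ahead of the robot, y to its left, z up, the work surface at z = 0. Lengths are in mm, angles in rad, forces in N, time in s.
With the tool pointing down it reaches from about 275 to 750 mm from the base axis. Payload 10.2 kg.
Tool frame: the origin (TCP) lies on the centre line of the jaws, within the pads' length; the fingertips stand 8 mm ahead of it and the grasp point (between the pads) lies 11 mm behind it; x points along the fingers, y is the direction in which the jaws open and shut, and the axes are right-handed (so a half turn about x gives the same grasp; the last joint's range is limited). The gripper opens to 85 mm and grips with 20 to 120 N. Pads are 22 mm wide; open, the fingers measure 114 mm over their backs; the gripper's body (76 mm by 85 mm) begins 54 mm behind the grasp point. The pads swing forward as they close: fully open they stand 13 mm farther back than shut.
Start: joints at [-1.51, 0.313, 1.498, -0, 1.331, -0.223], TCP at [146.99, -504.009, 239.294] pointing down, gripper open.
Joint ranges: [-2.94, 2.94], [-0.97, 2.17], [0.19, 2.56], [-1.23, 4.37], [0.02, 3.11], [-2.88, 2.88]. Speed limits (rad/s): [2.39, 2.39, 3.01, 3.14, 3.14, 3.14].

## Interface

Orientations are given as a unit quaternion [w, x, y, z].
In Python, from rig import ctrl, vision, workorder gives the robot as it stands. The module is installed in compiled form; this text tells all that it offers.
- The arm moves only by the shell command python3 -m jog 'ROWS' [OPENING] [FORCE]. ROWS is JSON, a list that holds one entry, the list of rows, each a list of 6 numbers: the shift along the tool's x, y, z in m, then the turn, a rotation vector about the tool's x, y, z in rad. A call has 1 to 12 rows; each row shifts and turns the commanded pose from where the row before left it, along the tool's axes as they then stand; what a row does not reach is not made up. A row lasts 1/8 s, in which the tool goes at most 62.5 mm and 10.7 degrees, less where a joint would pass 70% of its speed; a pose out of reach is approached as far as the arm can. A call is refused whole if a number of a shift passes 0.0625 or a number of a turn 0.188, either way. A call with a gripper value outside its range is refused whole. OPENING is the closure in counts, from 0 (fully open) to 255 (shut), set as the call begins (- or left out, the last holds). The fingers move at their own pace and stop on an object; FORCE is the grip in N (left out, the last holds). Time passes only in rows, so rows that do not move let the fingers close. It gives the time, the measured TCP pose, the force and the opening at its end, in the units of the state.
- ctrl.sense(): the state, without advancing time (a new reading comes with each control period).
- vision.capture(name): name is "side" or "top" or "wrist"; returns a dict with "image" (480x640x3 uint8, red, green, blue), "mtx" (3x3 intrinsics, pixels), "R" (3x3) and "t" (3): a world point X has camera coordinates R X + t; the wrist camera has in their place "hand_eye" (4x4, takes a point from camera to tool coordinates, whose origin is the TCP and whose axes are the tool frame's). Camera axes: x right, y down, z forward; pixel columns grow to the right and rows downward; lengths in mm; the calibration is good to about 2 mm. A picture is of the moment at which its call begins: read the wrist's pose just before it. There is no depth.
- workorder.finish_job(): hands the job in, once; it reports no verdict.
The state is a dict: "time_s": time; "joints": joint angles; "dq": joint speeds; "tau": joint torques, N m; "eef_pos": TCP position; "ee_rot": TCP orientation; "force": force on the tool from outside, world axes, zero at the start; "wrist_torque": the same for the moment, N m; "grip_width": opening from 0.0 (shut) to 1.0 (fully open).
Only numpy, scipy, OpenCV 4.12 (cv2) and the standard library are available. Lean on these libraries where they do the work, as an engineer would, in place of code of your own. Each camera call takes 0.05 s, during which the arm holds its last target.

## Working session

There is one attempt and no reset: what is moved stays moved. The work goes in short steps, Python scripts to look and compute and a shell command to move; the robot and the scene stay as the last step left them, time stands still between calls to the robot, and variables do not carry over. Pictures are saved under pics/ and viewed, and the job is handed in when it is done.

```bash
mkdir -p pics; ls; python3 - <<'E'
from rig import ctrl, vision
import cv2, numpy as np, json
s=ctrl.sense(); print({k:(np.round(v,3).tolist()) for k,v in s.items()})
for n in("side","top","wrist"):
    c=vision.capture(n); cv2.imwrite(f"pics/{n}0.png",c["image"][:,:,::-1])
    print(n,{k:np.round(c[k],3).tolist() for k in c if k!="image"})
E
```

```text
pics
{'time_s': 0.0, 'joints': [-1.51, 0.313, 1.498, 0.0, 1.331, -0.223], 'dq': [0.0, 0.0, -0.001, 0.001, -0.001, -0.001], 'tau': [-0.0, -41.227, -25.974, -0.0, 0.004, 0.0], 'eef_pos': [146.978, -503.746, 238.738], 'ee_rot': [0.1, 0.7, 0.1, -0.7], 'force': [0.11, 0.032, -0.75], 'wrist_torque': [-0.008, 0.001, 0.016], 'grip_width': 1.006}
side {'mtx': [[540.792, 0.0, 325.996], [0.0, 540.792, 235.192], [0.0, 0.0, 1.0]], 'R': [[-0.953, -0.301, 0.003], [-0.221, 0.694, -0.685], [0.205, -0.654, -0.728]], 't': [516.665, 224.069, 1232.149]}
top {'mtx': [[605.348, 0.0, 328.857], [0.0, 605.348, 235.52], [0.0, 0.0, 1.0]], 'R': [[-0.022, -1.0, 0.021], [-0.995, 0.02, -0.093], [0.093, -0.023, -0.995]], 't': [-22.127, 557.856, 1431.024]}
wrist {'mtx': [[341.848, 0.0, 317.454], [0.0, 341.848, 241.676], [0.0, 0.0, 1.0]], 'hand_eye': [[0.0, -0.274, 0.962, -134.67], [1.0, -0.0, -0.0, -0.326], [0.0, 0.962, 0.274, -68.653], [0.0, 0.0, 0.0, 1.0]]}
```

View pics/top0.png

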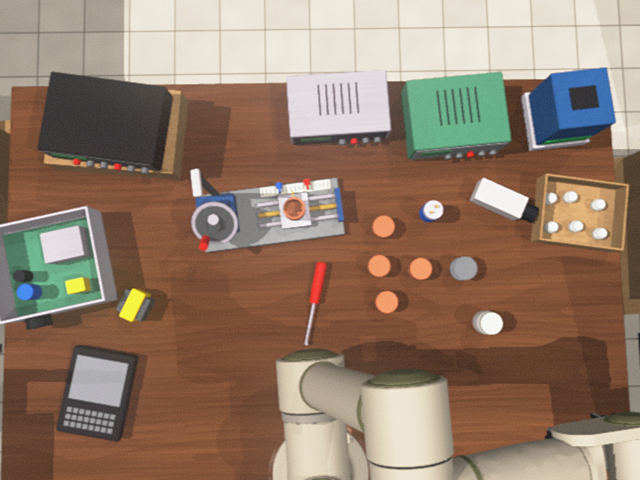

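View pics/side0.png

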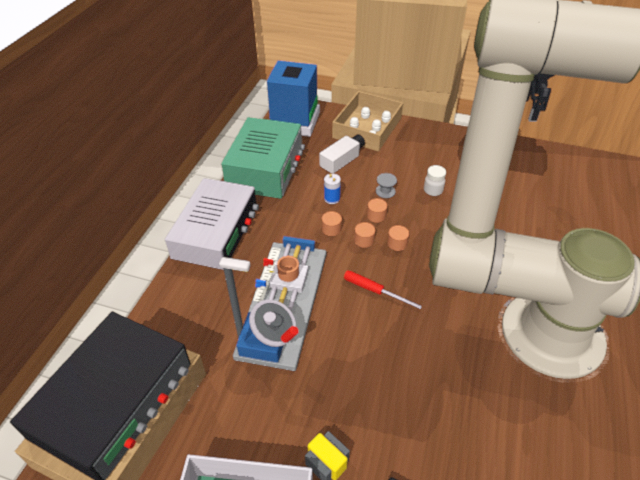

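View pics/wrist0.png

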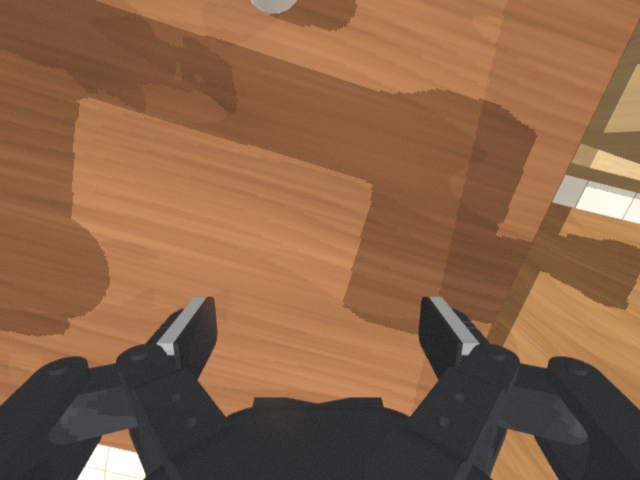

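The top view shows four cups. The rightmost, at (421,268), is the one meant. The jig's slide cup is at (293,208), the wheel at (214,221), the red knob at (204,243), the blue marker at (279,188) and the red marker at (307,183). Next I'll measure these.

```bash
cat > h.py <<'E'
from rig import ctrl, vision
import cv2, numpy as np
from scipy.spatial.transform import Rotation as Rn
def q2R(q): return Rn.from_quat([q[1],q[2],q[3],q[0]]).as_matrix()
def cam(n):
    s=ctrl.sense(); c=vision.capture(n)
    if n=="wrist":
        T=np.eye(4);T[:3,:3]=q2R(s["ee_rot"]);T[:3,3]=s["eef_pos"]
        W=T@np.array(c["hand_eye"]); c["R"]=W[:3,:3].T; c["t"]=-W[:3,:3].T@W[:3,3]
    c["R"]=np.array(c["R"]);c["t"]=np.array(c["t"]);c["mtx"]=np.array(c["mtx"])
    return c
def ray(c,p):
    d=c["R"].T@np.linalg.inv(c["mtx"])@np.array([p[0],p[1],1.]); o=-c["R"].T@c["t"]; return o,d/np.linalg.norm(d)
def plane(c,p,z):
    o,d=ray(c,p); return o+d*(z-o[2])/d[2]
def tri(c1,p1,c2,p2):
    o1,d1=ray(c1,p1);o2,d2=ray(c2,p2)
    A=np.stack([d1,-d2],1);k=np.linalg.lstsq(A,o2-o1,rcond=None)[0]
    a=o1+d1*k[0];b=o2+d2*k[1];return (a+b)/2,np.linalg.norm(a-b)
def proj(c,X):
    p=c["mtx"]@(c["R"]@np.array(X,float)+c["t"]); return p[:2]/p[2]
def blobs(img,hlo,hhi,smin,vmin,amin=15,roi=None):
    h=cv2.cvtColor(img,cv2.COLOR_RGB2HSV)
    m=cv2.inRange(h,(hlo,smin,vmin),(hhi,255,255))
    if roi: 
        k=np.zeros_like(m);x0,y0,x1,y1=roi;k[y0:y1,x0:x1]=1;m*=k
    n,l,st,ce=cv2.connectedComponentsWithStats(m)
    return [(ce[i].round(1).tolist(),st[i].tolist()) for i in range(1,n) if st[i][4]>=amin],m
def save(img,name,roi=None,f=1):
    if roi: x0,y0,x1,y1=roi; img=img[y0:y1,x0:x1]
    img=cv2.resize(img,None,fx=f,fy=f,interpolation=cv2.INTER_CUBIC)
    cv2.imwrite("pics/"+name,np.ascontiguousarray(img[:,:,::-1]))
E
python3 - <<'E'
from h import *
t=cam("top");s=cam("side")
save(t["image"],"t1.png",(180,160,350,260),4.6); save(s["image"],"s1.png",(215,220,345,380),3.7)
for n,c in(("top",t),("side",s)):
    print(n,"copper",blobs(c["image"],5,14,120,100,150)[0][:20])
    print(n,"red",[b for b in blobs(c["image"],0,4,190,100,12)[0]]+blobs(c["image"],175,180,190,100,12)[0])
    print(n,"blue",blobs(c["image"],108,122,150,90,12,(180,160,350,340))[0])
E
```

```text
top copper [([523.4, 83.9], [504, 80, 39, 13, 273]), ([294.9, 290.8], [3, 87, 625, 393, 111106]), ([294.0, 208.8], [284, 198, 21, 22, 335]), ([540.8, 371.6], [510, 361, 61, 21, 453]), ([500.8, 414.9], [448, 383, 142, 74, 6504])]
top red [([469.9, 154.1], [467, 152, 7, 5, 30]), ([76.1, 161.2], [74, 159, 6, 5, 24]), ([117.2, 166.3], [115, 164, 6, 6, 29]), ([202.7, 244.5], [199, 237, 8, 13, 60]), ([317.3, 282.6], [310, 262, 16, 42, 360])]
top blue [([278.4, 185.3], [276, 183, 6, 7, 24])]
side copper [([41.4, 35.9], [0, 0, 94, 68, 404]), ([619.1, 2.6], [591, 0, 49, 8, 248]), ([256.4, 76.4], [227, 58, 46, 50, 283]), ([577.3, 167.7], [495, 73, 145, 185, 17348]), ([324.3, 81.9], [317, 75, 17, 15, 186]), ([463.9, 105.8], [456, 98, 17, 17, 207]), ([391.1, 344.5], [128, 102, 512, 378, 92606]), ([92.0, 289.2], [0, 144, 201, 279, 4212]), ([287.7, 268.1], [278, 256, 21, 25, 432]), ([31.8, 474.6], [17, 465, 36, 15, 271])]
side red [([297.6, 157.9], [296, 156, 4, 5, 19]), ([247.4, 221.2], [245, 218, 6, 7, 36]), ([267.1, 261.5], [263, 258, 10, 8, 48]), ([362.9, 281.7], [344, 271, 40, 24, 409]), ([289.4, 333.9], [282, 327, 16, 15, 139]), ([162.5, 398.0], [158, 394, 10, 9, 68]), ([129.4, 442.9], [124, 438, 11, 10, 75])]
side blue [([332.0, 194.4], [325, 188, 15, 14, 146]), ([259.9, 284.0], [256, 281, 10, 6, 26])]
```

View pics/t1.png

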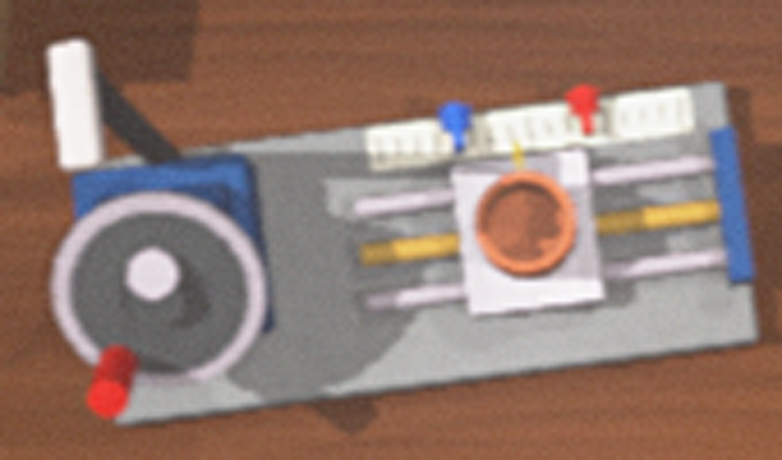

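View pics/s1.png

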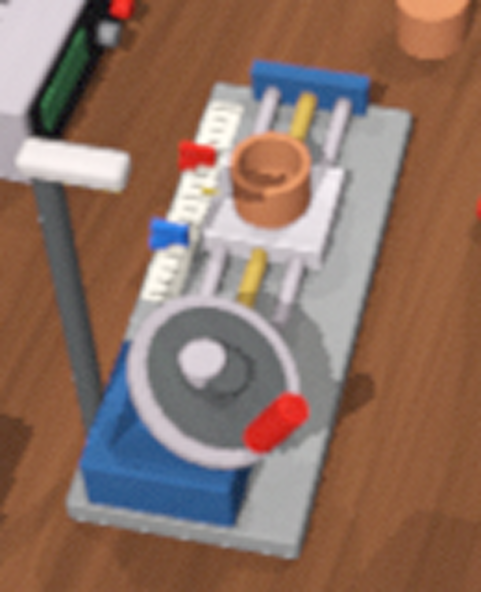

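```bash
python3 - <<'E'
from h import *
t=cam("top")
print(-t["R"].T@t["t"])
hs=cv2.cvtColor(t["image"],cv2.COLOR_RGB2HSV)
for p in((421,268),(383,226),(400,250),(360,300),(441,240)): print(p,hs[p[1],p[0]],t["image"][p[1],p[0]])
B,_=blobs(t["image"],5,14,100,200,100,(360,200,450,330)); print(B)
for b in B: 
    print(plane(t,b[0],42).round(1))
P=lambda x,y:(180+x/4.6-.5,160+y/4.6-.5)
for n,x,y,z in(("plateBL",120,425,20),("plateBR",757,342,20),("plateTR",722,85,20),("rim",525,222,80),("ptr",517,146,45),("red",580,107,42),("blue",455,122,42),("hubboss",152,274,118),("wheel",159,287,108),("knobtip",107,400,140),("lampA",72,160,280),("lampA2",68,40,280),("postbase",165,155,20)):
    print(n,plane(t,P(x,y),z).round(1))
s=cam("side"); S=lambda x,y:(215+x/3.7-.5,220+y/3.7-.5)
print("knobtip",tri(t,P(107,400),s,S(292,407)),"wheel",tri(t,P(159,287),s,S(214,381)),"rim",tri(t,P(525,222),s,S(271,163)))
print("red",tri(t,P(582,95),s,S(184,150)),"blue",tri(t,P(455,112),s,S(155,225)))
print("lamp",tri(t,P(80,165),s,S(122,170)))
print(q2R(ctrl.sense()["ee_rot"]).round(3), ctrl.sense()["time_s"])
E
```

```text
[ 4.21728703e+02 -2.24525320e-01  1.47704710e+03]
(421, 268) [ 11 138 242] [242 161 111]
(383, 226) [ 11 140 240] [240 156 108]
(400, 250) [ 10 145 142] [142  88  61]
(360, 300) [ 12 147 139] [139  90  59]
(441, 240) [ 11 147 134] [134  85  57]
[([383.2, 226.0], [373, 216, 22, 21, 364]), ([378.8, 265.4], [368, 255, 22, 22, 371]), ([420.4, 268.3], [410, 258, 22, 21, 372]), ([386.5, 301.6], [376, 291, 22, 22, 380])]
[ 576. -164.   42.]
[ 482.2 -150.6   42. ]
[ 473.2 -249.5   42. ]
[ 396.3 -166.3   42. ]
plateBL [524.4 262.8  20. ]
plateBR [561.2 -71.   20. ]
plateTR [698.5 -55.8  20. ]
rim [618.7  47.8  80. ]
ptr [663.6  52.5  45. ]
red [684.   19.4  42. ]
blue [677.3  84.6  42. ]
hubboss [591.2 229.3 118. ]
wheel [585.9 227.6 108. ]
knobtip [528.  247.3 140. ]
lampA [621.3 236.2 280. ]
lampA2 [674.1 237.8 280. ]
postbase [666.5 238.7  20. ]
knobtip (array([530.16510657, 249.0869863 , 132.59058573]), np.float64(3.131818478015664)) wheel (array([586.87810742, 228.47293504, 103.20592211]), np.float64(0.7624004677198561)) rim (array([620.03862348,  48.10099082,  78.11158416]), np.float64(2.120008078867813))
red (array([694.23006038,  18.91031829,  31.9006136 ]), np.float64(4.03138308183104)) blue (array([686.51648572,  85.69605816,  34.39582878]), np.float64(5.181215516721377))
lamp (array([620.25960902, 233.03525364, 280.56542338]), np.float64(2.579802684907651))
[[ 0.    0.28 -0.96]
 [ 0.   -0.96 -0.28]
 [-1.   -0.   -0.  ]] 0.35
```

```bash
cat >> h.py <<'E'
def rows(p0,R0,p1,R1,n,dec=4):
    """straight world path with even turning, in tool-axis rows (rounded); prints the rows and end error"""
    rv=Rn.from_matrix(R0.T@R1).as_rotvec(); out=[];p=np.array(p0,float);R=R0.copy()
    for i in range(n):
        tgt=p0+(np.array(p1)-p0)*(i+1)/n
        sh=np.round(R.T@(tgt-p)/1000,dec); tr=np.round(rv/n,3)
        out.append(sh.tolist()+tr.tolist()); p=p+R@sh*1000; R=R@Rn.from_rotvec(tr).as_matrix()
    return out,p,R
def show(o): print("[["+",".join("["+",".join(f"{v:g}" for v in r)+"]" for r in o)+"]]")
def toolR(xdir,zdir):
    x=np.array(xdir,float);x/=np.linalg.norm(x);z=np.array(zdir,float);z-=x*(x@z);z/=np.linalg.norm(z)
    return np.stack([x,np.cross(z,x),z],1)
def now():
    s=ctrl.sense(); return np.array(s["eef_pos"]),q2R(s["ee_rot"])
E
python3 - <<'E'
from h import *
p,R=now(); 
o,pe,Re=rows(p,R,[473,-249,150],toolR([0,0,-1],[0,-1,0]),12); show(o); print(pe,Re.round(3))
E
```

```text
[[[0.0074,-0.0128,-0.032,-0.107,-0,0],[0.0075,-0.0093,-0.0332,-0.107,-0,0],[0.0074,-0.0057,-0.0341,-0.107,-0,0],[0.0075,-0.002,-0.0344,-0.107,-0,0],[0.0074,0.0017,-0.0344,-0.107,-0,0],[0.0074,0.0053,-0.0341,-0.107,-0,0],[0.0075,0.0089,-0.0333,-0.107,-0,0],[0.0074,0.0125,-0.0322,-0.107,-0,0],[0.0074,0.0158,-0.0306,-0.107,-0,0],[0.0075,0.019,-0.0288,-0.107,-0,0],[0.0074,0.0219,-0.0266,-0.107,-0,0],[0.0075,0.0247,-0.0241,-0.107,-0,0]]]
[ 472.99555604 -249.00031502  149.9542659 ] [[ 0.     1.    -0.003]
 [ 0.    -0.003 -1.   ]
 [-1.     0.    -0.   ]]
```

```bash
python3 -m jog '[[[0.0074,-0.0128,-0.032,-0.107,0,0],[0.0075,-0.0093,-0.0332,-0.107,0,0],[0.0074,-0.0057,-0.0341,-0.107,0,0],[0.0075,-0.002,-0.0344,-0.107,0,0],[0.0074,0.0017,-0.0344,-0.107,0,0],[0.0074,0.0053,-0.0341,-0.107,0,0],[0.0075,0.0089,-0.0333,-0.107,0,0],[0.0074,0.0125,-0.0322,-0.107,0,0],[0.0074,0.0158,-0.0306,-0.107,0,0],[0.0075,0.019,-0.0288,-0.107,0,0],[0.0074,0.0219,-0.0266,-0.107,0,0],[0.0075,0.0247,-0.0241,-0.107,0,0]]]' 0; python3 - <<'E'
from h import *
c=cam("wrist"); save(c["image"],"w1.png"); p,R=now(); print(p,R.round(3),ctrl.sense()["joints"])
E
```

```text
time_s: 1.85
eef_pos: [473.8, -248.3, 149.8]
ee_rot: [0.5, 0.5, 0.5, -0.5]
force: [-0.6, -0.2, -0.1]
grip_width: 0.998
[ 475.7398214  -245.78842836  148.81216849] [[ 0.     1.     0.007]
 [ 0.002  0.007 -1.   ]
 [-1.     0.    -0.002]] [-6.96436128e-01  4.23316786e-01  1.58966990e+00  1.47044763e-03
  1.12960264e+00 -7.04101763e-01]
```

View pics/w1.png

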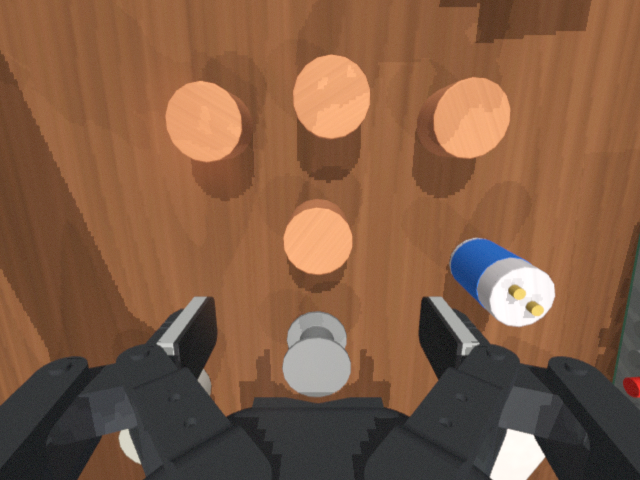

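```bash
python3 - <<'E'
from h import *
c=cam("wrist"); p,R=now(); print(p,np.abs(ctrl.sense()["dq"]).max())
m=blobs(c["image"],5,16,80,200,300,(240,190,400,300)); print(m[0])
for b in m[0]: print(plane(c,b[0],42), R.T@(plane(c,b[0],42)-p))
E
```

```text
[ 474.4103738  -247.03991269  149.12704481] 0.055985273488996526
[([315.0, 244.3], [281, 211, 69, 67, 3606])]
[ 473.05489974 -246.74950963   42.        ] [107.12813354  -1.28866294  -0.16650689]
```

```bash
python3 -m jog '[[[0.04,-0.001,0,0,0,0],[0.04,0,0,0,0,0],[0.035,0,0,0,0,0],[0.016,0,0,0,0,0],[0,0,0,0,0,0],[0,0,0,0,0,0]]]' - 30; python3 -m jog '[[[0,0,0,0,0,0],[0,0,0,0,0,0],[0,0,0,0,0,0],[0,0,0,0,0,0],[0,0,0,0,0,0],[0,0,0,0,0,0]]]' 255 30
```

```text
time_s: 2.7
eef_pos: [472.6, -249.7, 20.3]
ee_rot: [0.5, 0.501, 0.498, -0.501]
force: [0.2, -0.2, 1.1]
grip_width: 1.002
time_s: 3.45
eef_pos: [472.4, -249.4, 20.1]
ee_rot: [0.5, 0.501, 0.499, -0.501]
force: [-1.7, 1.1, 6.4]
grip_width: 0.612
```

```bash
python3 - <<'E'
from h import *
c=cam("wrist"); save(c["image"],"w2.png"); p,R=now(); print(p,ctrl.sense()["grip_width"])
E
```

```text
[ 472.37113702 -249.3602604    20.05059422] 0.6026226631647079
```

View pics/w2.png

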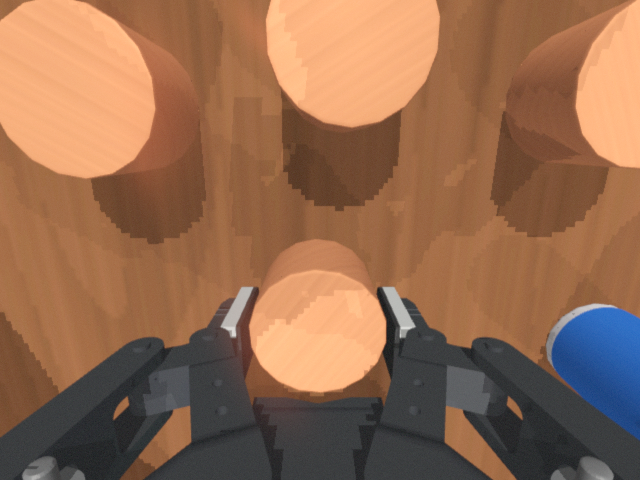

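```bash
python3 - <<'E'
from h import *
c=cam("wrist"); p,R=now()
h=cv2.cvtColor(c["image"],cv2.COLOR_RGB2HSV)
m=blobs(c["image"],5,16,70,215,300,(240,230,400,395)); print(m[0])
b=m[0][0]
cs,_=cv2.findContours(m[1],cv2.RETR_EXTERNAL,cv2.CHAIN_APPROX_NONE); cc=max(cs,key=cv2.contourArea)
e=cv2.fitEllipse(cv2.convexHull(cc)); print(e)
for q in(b[0],e[0]): print(R.T@(plane(c,q,42)-p))
o,pe,Re=rows(p+[0,0,130],R,[618,-35,150],toolR([0,0,-1],[0,-1,0]),9); show(o)
E
```

```text
[([317.4, 330.4], [250, 269, 136, 123, 13003])]
((317.593505859375, 330.308837890625), (122.45797729492188, 136.0168914794922), 88.94397735595703)
[-21.96248581  -0.81566079  -3.27477379]
[-21.96244507  -0.74405576  -3.31260416]
[[[-0,0.0161,-0.0239,-0,0,-0],[-0,0.0161,-0.0238,-0,0,-0],[-0,0.0161,-0.0239,-0,0,-0],[-0,0.0161,-0.0238,-0,0,-0],[-0,0.0162,-0.0239,-0,0,-0],[-0,0.0161,-0.0239,-0,0,-0],[-0,0.0161,-0.0238,-0,0,-0],[-0,0.0161,-0.0239,-0,0,-0],[-0,0.0161,-0.0239,-0,0,-0]]]
```

```bash
python3 -m jog '[[[-0.025,0,0,0,0,0],[-0.045,0,0,0,0,0],[-0.04,0,-0.005,0,0,0],[-0.02,0.015,-0.02,0,0,0],[0,0.022,-0.032,0,0,0],[0,0.022,-0.032,0,0,0],[0,0.022,-0.032,0,0,0],[0,0.022,-0.032,0,0,0],[0,0.022,-0.03,0,0,0],[0,0.014,-0.021,0,0,0],[0,0.007,-0.01,0,0,0],[0,0,0,0,0,0]]]'; python3 -m jog '[[[0,0,0,0,0,0]]]';  python3 - <<'E'
from h import *
t=cam("top");c=cam("wrist"); save(c["image"],"w3.png"); save(t["image"],"t3.png",(180,160,450,320),2.9); p,R=now(); print(p,ctrl.sense()["grip_width"],ctrl.sense()["force"],np.abs(ctrl.sense()["dq"]).max())
E
```

```text
time_s: 5.05
eef_pos: [618.5, -35.4, 148.7]
ee_rot: [-0.499, -0.5, -0.5, 0.501]
force: [-0.6, 0.2, -3.0]
grip_width: 0.606
time_s: 5.18
eef_pos: [618.2, -36.4, 149.0]
ee_rot: [-0.499, -0.501, -0.499, 0.501]
force: [-0.5, 0.1, -3.3]
grip_width: 0.604
[618.32189762 -36.37788201 149.09759977] 0.6027898189582118 [ 0.10680281  0.60897599 -2.7072287 ] 0.0027974362611614947
```

View pics/w3.png

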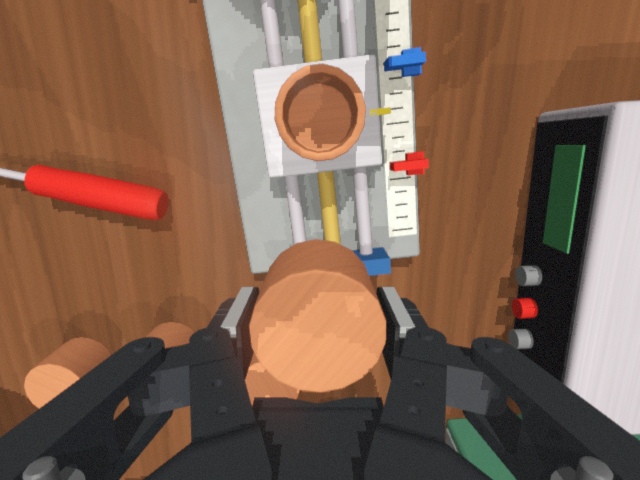

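```bash
python3 - <<'E'
from h import *
c=cam("wrist"); p,R=now(); im=c["image"]
save(im,"w3c.png",(260,40,440,190),4.4)
m=blobs(im,5,16,100,80,300,(270,60,372,165)); print(m[0])
cs,_=cv2.findContours(m[1],cv2.RETR_EXTERNAL,cv2.CHAIN_APPROX_NONE); cc=max(cs,key=cv2.contourArea)
e=cv2.fitEllipse(cc); print(e)
X=plane(c,e[0],80); print("rim",X,R.T@(X-p))
m=blobs(im,5,16,70,215,300,(240,230,400,395)); 
cs,_=cv2.findContours(m[1],cv2.RETR_EXTERNAL,cv2.CHAIN_APPROX_NONE); cc=max(cs,key=cv2.contourArea)
e2=cv2.fitEllipse(cv2.convexHull(cc)); print(e2)
o,d=ray(c,e2[0]); dt=R.T@d; ot=R.T@(o-p); k=(-22-ot[0])/dt[0]; print("held",ot+k*dt)
print("ellipse predicted diam", )
E
```

```text
[([319.5, 112.2], [275, 65, 91, 96, 6773])]
((319.50262451171875, 112.22428131103516), (89.18675994873047, 94.84751892089844), 178.310546875)
rim [618.98220832  50.47639416  80.        ] [ 69.09100049   0.28027645 -86.76863246]
((315.0350646972656, 340.3035888671875), (103.23380279541016, 147.60655212402344), 76.55464172363281)
held [-22.          -1.72332143   0.92433802]
ellipse predicted diam
```

View pics/w3c.png

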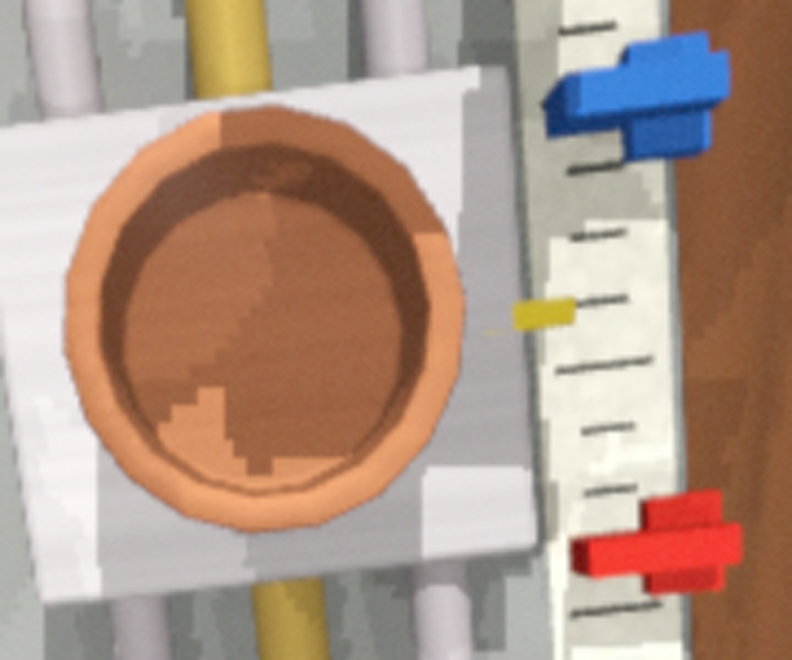

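```bash
python3 - <<'E'
from h import *
c=cam("wrist"); p,R=now()
def toplane(pts,xt):   # pixel contour -> tool plane x=xt
    o,_=ray(c,(0,0)); ot=R.T@(o-p); out=[]
    for q in pts:
        d=R.T@ray(c,q)[1]; k=(xt-ot[0])/d[0]; out.append((ot+k*d)[1:])
    return np.array(out,np.float32)
def fit(m,xt,tag):
    cs,_=cv2.findContours(m,cv2.RETR_EXTERNAL,cv2.CHAIN_APPROX_NONE); cc=max(cs,key=cv2.contourArea)
    P=toplane(cv2.convexHull(cc)[:,0,:].astype(float) if tag!="rim" else cc[:,0,:].astype(float),xt)
    print(tag,cv2.fitEllipse(P),cv2.minEnclosingCircle(P))
fit(blobs(c["image"],5,16,100,80,300,(270,60,372,165))[1],p[2]-80,"rim")
for nm in("w2.png","w3.png"):
    im=cv2.imread("pics/"+nm)[:,:,::-1]
    for v in(215,200):
        m=blobs(np.ascontiguousarray(im),5,16,70,v,300,(240,230,400,395))[1]
        fit(m,-21.95,nm+str(v))
    save(np.dstack([m]*3),"m_"+nm)
E
```

```text
rim ((0.16535693407058716, -85.74790954589844), (49.79155349731445, 50.014808654785156), 135.0006561279297) ((0.045124903321266174, -85.76248931884766), 25.448537826538086)
w2.png215 ((-0.8170440196990967, -1.7698386907577515), (50.37797164916992, 50.96364212036133), 5.325469017028809) ((-0.8266249299049377, -1.7283905744552612), 25.618623733520508)
w2.png200 ((-0.8482339382171631, -1.9268046617507935), (50.42900848388672, 51.72158432006836), 4.897290229797363) ((-1.0511785745620728, -2.118114948272705), 26.06399917602539)
w3.png215 ((-1.9478843212127686, 1.6587443351745605), (44.30305862426758, 55.18003463745117), 68.20475769042969) ((-3.2443313598632812, -0.802039623260498), 27.786148071289062)
w3.png200 ((-2.330451250076294, -0.6209473609924316), (49.52886962890625, 55.67369079589844), 46.995513916015625) ((-3.268954038619995, 0.31117430329322815), 28.393749237060547)
```

View pics/m_w3.png

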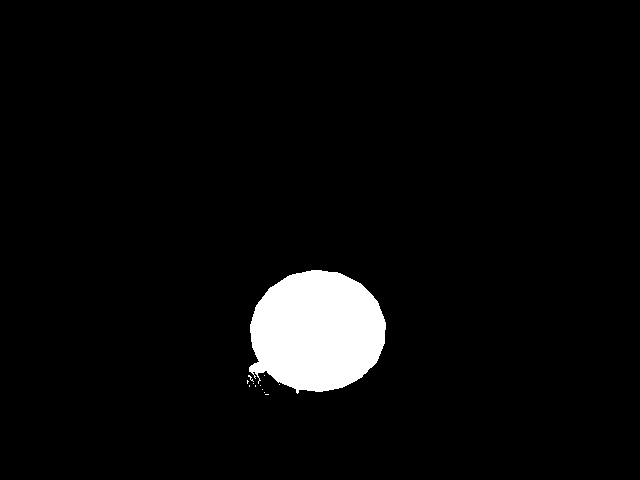

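```bash
python3 -m jog '[[[0,0.001,-0.02,0,0,0],[0,0,-0.035,0,0,0],[0.005,0,-0.02,0,0,0],[0.015,0,-0.009,0,0,0],[0.014,0,0,0,0,0],[0.007,0,0,0,0,0],[0,0,0,0,0,0],[0,0,0,0,0,0]]]'; python3 - <<'E'
from h import *
s=cam("side"); save(s["image"],"s4.png",(235,200,355,310),6.5); t=cam("top"); save(t["image"],"t4.png",(180,130,380,270),4); p,R=now(); print(p, R.round(3).tolist(),ctrl.sense()["force"])
E
```

```text
time_s: 6.38
eef_pos: [620.2, 48.0, 108.4]
ee_rot: [0.499, 0.501, 0.499, -0.501]
force: [0.4, -0.8, -2.7]
grip_width: 0.606
[620.16083267  48.18532371 108.53749212] [[0.001, 1.0, -0.003], [-0.0, -0.003, -1.0], [-1.0, 0.001, 0.0]] [ 0.01833614 -0.33826743 -1.99725629]
```

View pics/s4.png

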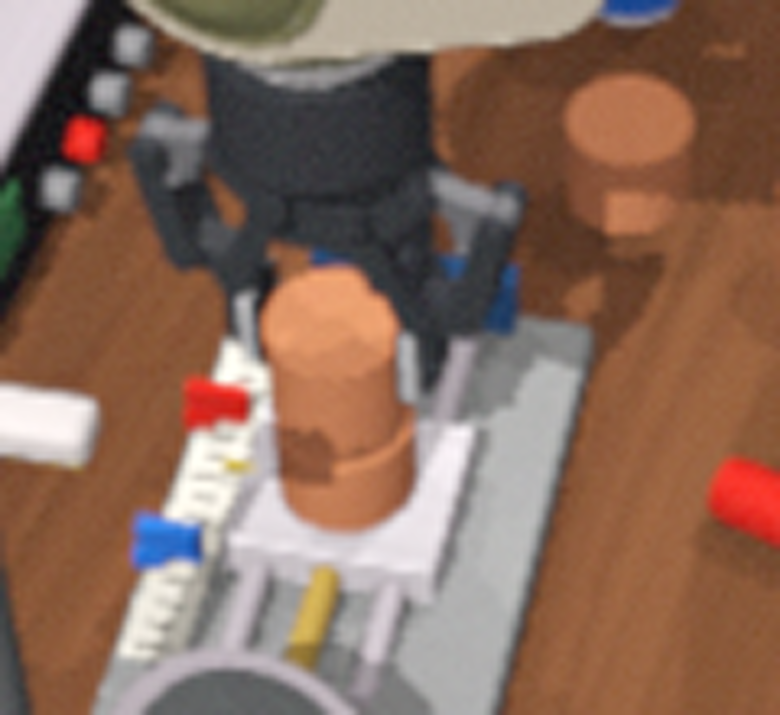

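```bash
python3 -m jog '[[[0.002,-0.0008,0.0006,0,0,0],[0.002,0,0,0,0,0],[0.0015,0,0,0,0,0],[0.001,0,0,0,0,0],[0.0005,0,0,0,0,0],[0,0,0,0,0,0]]]'; python3 -m jog '[[[0.0005,0,0,0,0,0],[0.0005,0,0,0,0,0],[0,0,0,0,0,0]]]';python3 -m jog '[[[0.0004,0,0,0,0,0],[0,0,0,0,0,0]]]'
```

```text
time_s: 7.22
eef_pos: [619.1, 47.9, 101.0]
ee_rot: [-0.499, -0.501, -0.499, 0.501]
force: [-0.7, 0.1, -2.3]
grip_width: 0.608
time_s: 7.6
eef_pos: [619.1, 47.9, 100.1]
ee_rot: [0.499, 0.501, 0.499, -0.501]
force: [-0.5, -0.4, -0.7]
grip_width: 0.605
time_s: 7.85
eef_pos: [619.2, 47.9, 100.1]
ee_rot: [0.499, 0.501, 0.499, -0.501]
force: [-2.7, 0.3, 3.6]
grip_width: 0.603
```

```bash
python3 - <<'E'
from h import *
s=cam("side"); save(s["image"],"s5.png",(255,220,325,300),7.5); c=cam("wrist"); save(c["image"],"w5.png"); print(ctrl.sense()["force"],now()[0])
E
```

```text
[-2.83965332  0.36854009  6.00042107] [619.15465379  47.91341412 100.0888902 ]
```

View pics/s5.png

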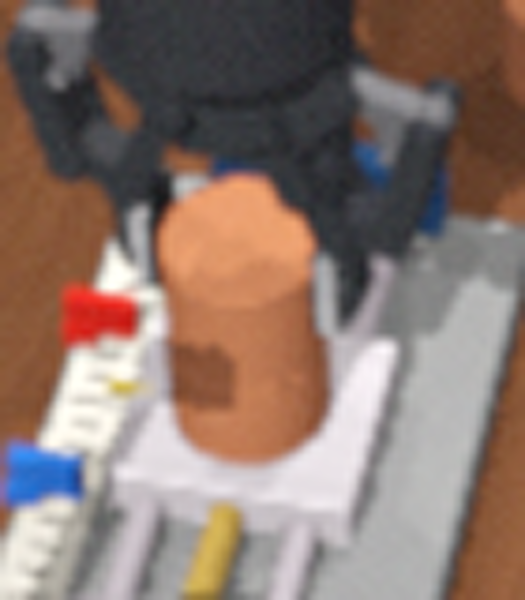

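View pics/w5.png

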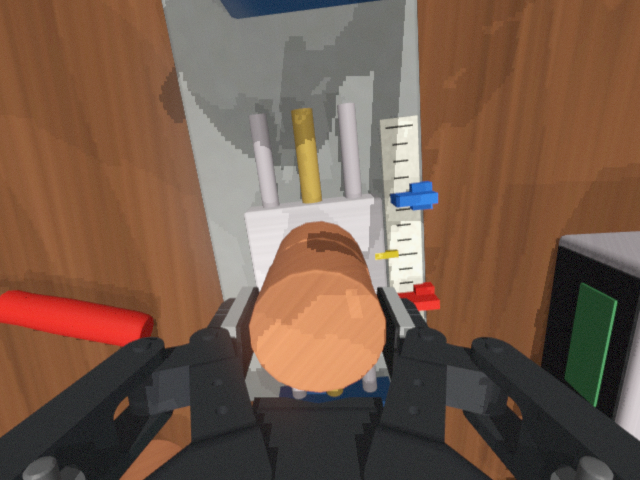

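```bash
python3 -m jog '[[[0,0,0,0,0,0],[0,0,0,0,0,0],[0,0,0,0,0,0],[0,0,0,0,0,0]]]' 30; python3 -m jog '[[[-0.01,0,0,0,0,0],[-0.035,0,0,0,0,0],[-0.045,0,0,0,0,0],[-0.03,0,0.025,0,0,0],[0,0,0.05,0,0,0],[0,0,0.025,0,0,0],[0,0,0,0,0,0]]]'; python3 - <<'E'
from h import *
s=cam("side"); save(s["image"],"s6.png",(215,220,345,380),3.7); c=cam("wrist"); save(c["image"],"w6.png");p,R=now();  print(ctrl.sense()["force"],p)
E
```

```text
time_s: 8.45
eef_pos: [619.1, 47.8, 99.5]
ee_rot: [-0.499, -0.501, -0.499, 0.501]
force: [0.2, 0.8, 0.4]
grip_width: 0.881
time_s: 9.32
eef_pos: [618.8, -53.6, 220.2]
ee_rot: [0.499, 0.501, 0.498, -0.501]
force: [0.3, -0.6, 0.2]
grip_width: 0.882
[-0.16250348  0.58377524 -0.54749828] [618.8269749  -51.59384657 220.05925995]
```

View pics/s6.png

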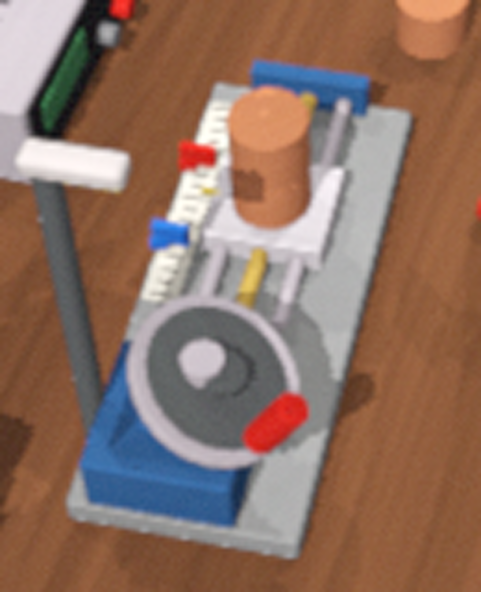

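View pics/w6.png

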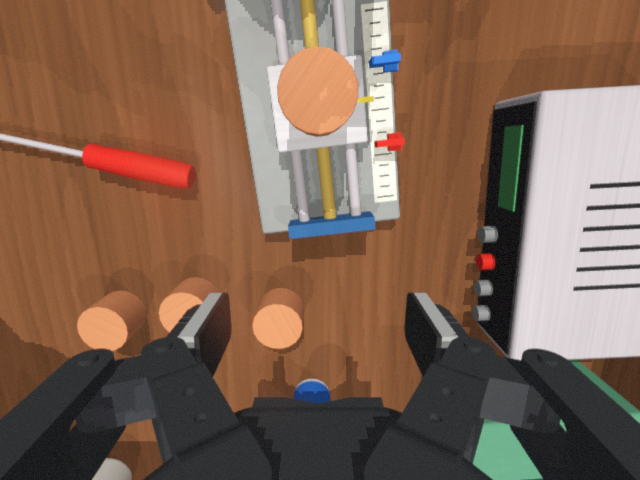

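```bash
cat >> h.py <<'E'
YAW=np.radians(6.3)
def jig(yaw=YAW):
    jx=np.array([np.cos(yaw),np.sin(yaw),0]);jy=np.array([-np.sin(yaw),np.cos(yaw),0]);z=np.array([0,0,1.])
    ax=-.5*jx+.8660254*z; u=.8660254*jx+.5*z
    return jx,jy,ax,u
E
python3 - <<'E'
from h import *
p,R=now(); jx,jy,ax,u=jig()
R1=toolR(-ax,u); print(p)
o,pe,Re=rows(p,R,[491,243,205],R1,12); show(o); print(pe,Re.round(3),R1.round(3))
E
```

```text
[618.8269749  -51.59384657 220.05925995]
[[[0.0013,-0.0107,-0.0245,-0.137,-0.033,0.037],[0,-0.0073,-0.0258,-0.137,-0.033,0.037],[-0.0009,-0.0037,-0.0265,-0.137,-0.033,0.037],[-0.002,0,-0.0267,-0.137,-0.033,0.037],[-0.0027,0.0038,-0.0264,-0.137,-0.033,0.037],[-0.0034,0.0074,-0.0255,-0.137,-0.033,0.037],[-0.0039,0.011,-0.0242,-0.137,-0.033,0.037],[-0.0041,0.0142,-0.0223,-0.137,-0.033,0.037],[-0.0043,0.0174,-0.0199,-0.137,-0.033,0.037],[-0.0042,0.0201,-0.0173,-0.137,-0.033,0.037],[-0.0039,0.0223,-0.0142,-0.137,-0.033,0.037],[-0.0035,0.0243,-0.0109,-0.137,-0.033,0.037]]]
[490.97619517 243.04911651 204.96878393] [[ 0.501 -0.113  0.858]
 [ 0.057  0.994  0.098]
 [-0.863 -0.001  0.504]] [[ 0.497 -0.11   0.861]
 [ 0.055  0.994  0.095]
 [-0.866  0.     0.5  ]]
```

```bash
python3 -m jog '[[[0.0013,-0.0107,-0.0245,-0.137,-0.033,0.037],[0,-0.0073,-0.0258,-0.137,-0.033,0.037],[-0.0009,-0.0037,-0.0265,-0.137,-0.033,0.037],[-0.002,0,-0.0267,-0.137,-0.033,0.037],[-0.0027,0.0038,-0.0264,-0.137,-0.033,0.037],[-0.0034,0.0074,-0.0255,-0.137,-0.033,0.037],[-0.0039,0.011,-0.0242,-0.137,-0.033,0.037],[-0.0041,0.0142,-0.0223,-0.137,-0.033,0.037],[-0.0043,0.0174,-0.0199,-0.137,-0.033,0.037],[-0.0042,0.0201,-0.0173,-0.137,-0.033,0.037],[-0.0039,0.0223,-0.0142,-0.137,-0.033,0.037],[-0.0035,0.0243,-0.0109,-0.137,-0.033,0.037]]]';python3 -m jog '[[[0,0,0,0,0,0],[0,0,0,0,0,0]]]'; python3 - <<'E'
from h import *
c=cam("wrist"); save(c["image"],"w7.png");p,R=now();  print(p,R.round(3),np.round(ctrl.sense()["joints"],3))
E
```

```text
time_s: 10.92
eef_pos: [489.9, 244.4, 204.9]
ee_rot: [0.866, -0.03, 0.496, 0.052]
force: [0.5, 0.0, -0.7]
grip_width: 0.88
time_s: 11.18
eef_pos: [491.1, 242.7, 204.9]
ee_rot: [0.866, -0.028, 0.497, 0.049]
force: [0.5, -0.3, 0.1]
grip_width: 0.884
[491.30560782 242.40540566 204.86376592] [[ 0.501 -0.112  0.858]
 [ 0.056  0.994  0.096]
 [-0.864 -0.     0.504]] [ 0.284  0.183  1.857 -0.157  0.586 -1.29 ]
```

View pics/w7.png

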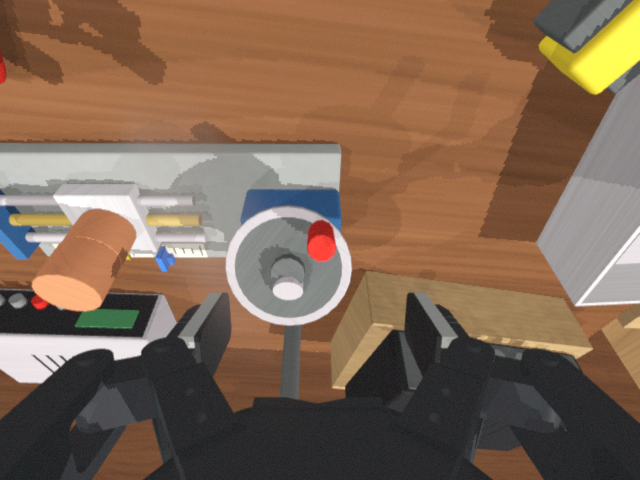

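```bash
python3 - <<'E'
from h import *
c=cam("wrist"); save(c["image"],"w7c.png",(215,180,365,335),5)
im=c["image"]
print(blobs(im,0,5,170,60,50,(280,200,350,290))[0],blobs(im,174,180,170,60,50,(280,200,350,290))[0])
E
```

```text
[([321.2, 240.9], [308, 221, 28, 40, 904])] []
```

View pics/w7c.png

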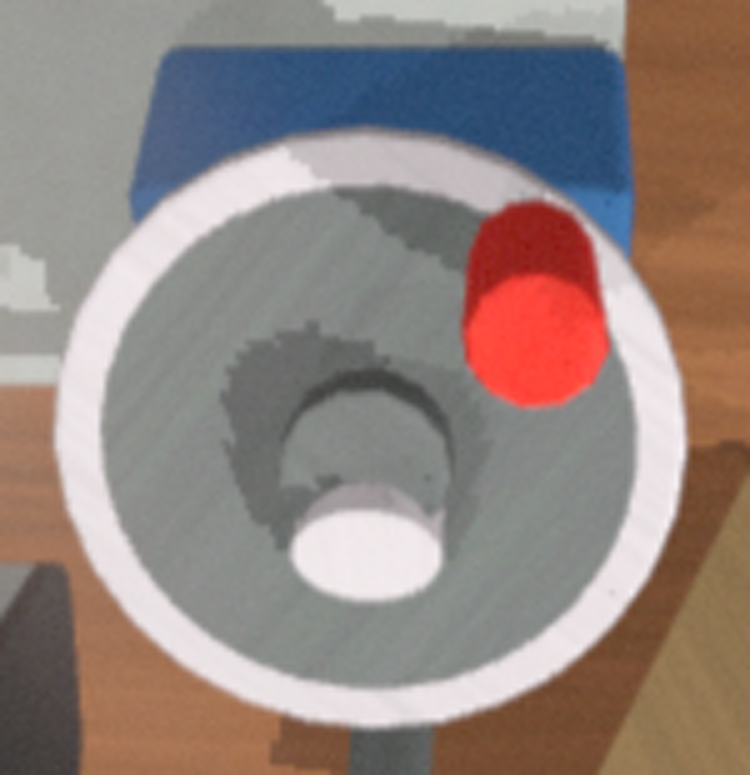

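```bash
python3 - <<'E'
from h import *
c=cam("wrist"); p,R=now(); jx,jy,ax,u=jig()
C=lambda x,y:(215+x/5-.5,180+y/5-.5)
def onpl(q,P0):
    o,d=ray(c,q); return o+d*((P0-o)@ax)/(d@ax)
H=np.array([586,227,110.])
for dz in(-6,0,6):
    P0=H+ax*dz
    L,Rr,T,B=[onpl(C(*q),P0) for q in((55,420),(686,435),(372,128),(375,727))]
    print(dz,np.linalg.norm(L-Rr),np.linalg.norm(T-B),((L+Rr)/2).round(1),((T+B)/2).round(1),(np.array([L,Rr,T,B]).mean(0)).round(1))
    for n,q,h in(("tip",(537,340),46),("base",(532,262),0)):
        X=onpl(C(*q),P0+ax*h); print(n,X.round(1))
X=H
E
```

```text
-6 105.33587134906932 106.4784445630611 [584.2 228.6 102.2] [586.6 229.3 103.5] [585.4 229.  102.9]
tip [533.1 250.1 127.3]
base [556.7 252.5  87.9]
0 102.98559742067255 104.10267732453417 [579.3 228.6 106.3] [581.6 229.3 107.6] [580.5 228.9 106.9]
tip [528.5 249.5 131.6]
base [552.4 252.   92.3]
6 100.63532349227576 101.72691008600735 [574.4 228.6 110.4] [576.6 229.2 111.7] [575.5 228.9 111. ]
tip [524.  249.  135.9]
base [548.1 251.5  96.7]
```

```bash
python3 - <<'E'
from h import *
p,R=now(); jx,jy,ax,u=jig()
tip=np.array([529,249.6,131]);base=np.array([553.1,252.1,91.6]); g=base+(tip-base)*30/46
print("g",g,R.T@(g-p),R.T@(tip-p),R.T@(base-p), R.T@(-ax), R.T@jy)
E
```

```text
g [537.3826087  250.46956522 117.29565217] [98.98483242  3.15804768 -3.73179574] [82.90099441  3.22635257 -4.10450312] [129.1420287    3.02997602  -3.03296942] [ 9.99989316e-01 -7.42991448e-04 -4.56168369e-03] [7.51266761e-04 9.99998075e-01 1.81264587e-03]
```

```bash
python3 -m jog '[[[0.01,0.001,-0.001,0,0,0],[0.03,0.001,-0.001,0,0,0],[0.03,0.001,-0.001,0,0,0],[0.01,0,-0.0005,0,0,0],[0,0,0,0,0,0],[0,0,0,0,0,0]]]' 120 25; python3 - <<'E'
from h import *
c=cam("wrist"); save(c["image"],"w8.png");p,R=now();  print(p,R.round(3),ctrl.sense()["grip_width"],ctrl.sense()["force"])
E
```

```text
time_s: 12.08
eef_pos: [527.8, 249.8, 134.6]
ee_rot: [0.866, -0.028, 0.497, 0.049]
force: [0.8, 0.3, -0.4]
grip_width: 0.53
[527.77801761 249.81632029 134.694828  ] [[ 0.502 -0.113  0.857]
 [ 0.057  0.994  0.098]
 [-0.863 -0.     0.505]] 0.5269706787863148 [ 0.00172293 -0.36525087 -0.31495813]
```

View pics/w8.png

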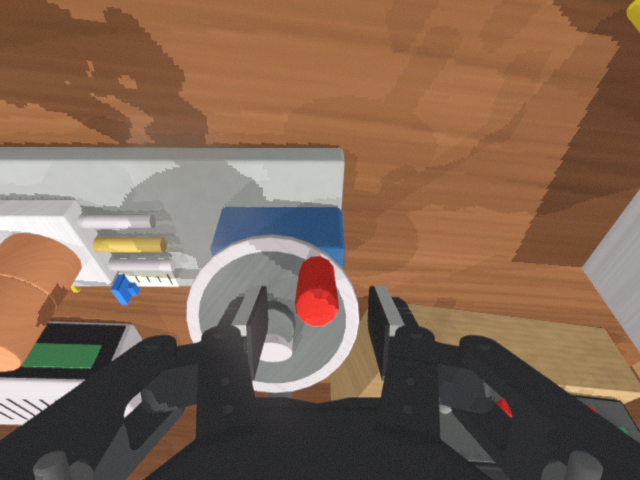

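```bash
python3 -m jog '[[[0.012,0,0,0,0,0],[0.012,0,0,0,0,0],[0.006,0,0,0,0,0],[0,0,0,0,0,0],[0,0,0,0,0,0]]]'; python3 - <<'E'
from h import *
c=cam("wrist"); save(c["image"],"w9.png");p,R=now();  print(p,ctrl.sense()["force"])
E
```

```text
time_s: 12.75
eef_pos: [542.7, 251.4, 107.9]
ee_rot: [0.866, -0.029, 0.497, 0.049]
force: [0.6, 0.2, 0.8]
grip_width: 0.529
[542.72476175 251.4497698  108.01079555] [0.22189722 0.22343384 0.43414978]
```

View pics/w9.png

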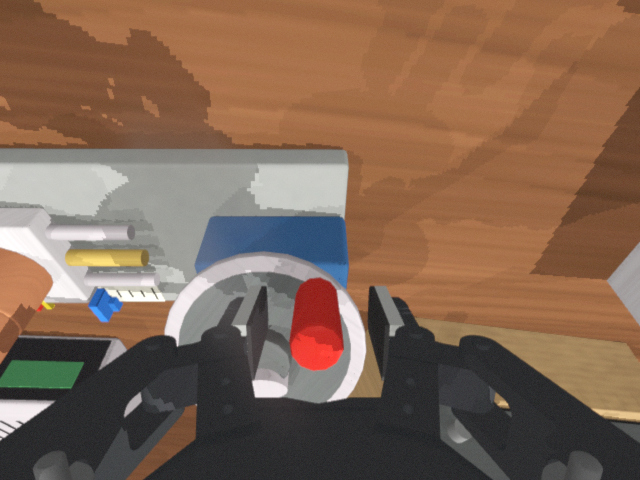

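```bash
python3 -m jog '[[[0,0,0,0,0,0],[0,0,0,0,0,0],[0,0,0,0,0,0],[0,0,0,0,0,0],[0,0,0,0,0,0]]]' 255 25; python3 - <<'E'
from h import *
c=cam("wrist"); save(c["image"],"w10.png");p,R=now();  print(p,ctrl.sense()["force"],ctrl.sense()["grip_width"])
E
```

```text
time_s: 13.42
eef_pos: [542.8, 251.3, 108.1]
ee_rot: [0.866, -0.029, 0.497, 0.049]
force: [-3.1, -2.3, 5.5]
grip_width: 0.228
[542.83807391 251.35184687 108.1249764 ] [-1.576008   -2.28433084  5.76176322] 0.227627354421088
```

View pics/w10.png

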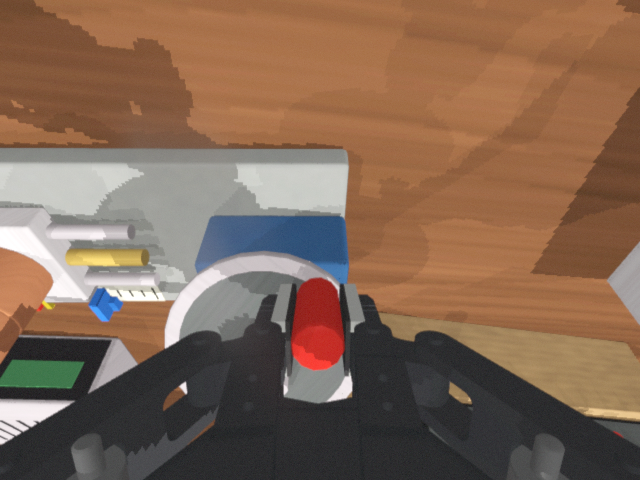

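```bash
cat > cr.py <<'E'
import numpy as np,sys
a=float(sys.argv[1]);d=float(sys.argv[2]);n=int(sys.argv[3])
for i in range(n):
    b=a+d; print(f"[0,{.042*(np.sin(np.radians(b))-np.sin(np.radians(a))):.4f},{.042*(np.cos(np.radians(b))-np.cos(np.radians(a))):.4f},0,0,0]",end=","); a=b
print()
E
python3 cr.py 140 -10 4;  python3 - <<'E'
from h import *
s=cam("side");save(s["image"],"s10.png",(240,240,320,320),7)
print(blobs(s["image"],22,32,140,120,4,(255,255,300,300))[0])
E
```

```text
[0,0.0052,0.0052,0,0,0],[0,0.0042,0.0060,0,0,0],[0,0.0031,0.0066,0,0,0],[0,0.0019,0.0071,0,0,0],
[([282.9, 293.8], [280, 288, 6, 12, 35])]
```

View pics/s10.png

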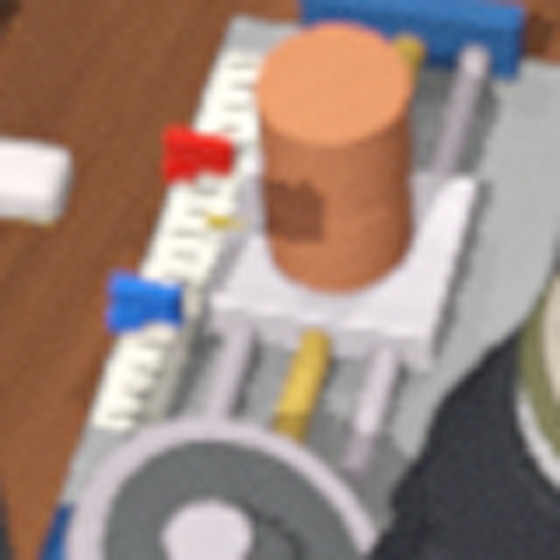

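```bash
python3 -m jog '[[[0,0.0052,0.0052,0,0,0],[0,0.0042,0.0060,0,0,0],[0,0.0031,0.0066,0,0,0],[0,0.0019,0.0071,0,0,0],[0,0,0,0,0,0]]]';python3 - <<'E'
from h import *
p,R=now();s=ctrl.sense();print(p,R.T@np.array(s["force"]),s["grip_width"]); c=cam("wrist"); save(c["image"],"w11.png")
E
python3 cr.py 100 -10 4
```

```text
time_s: 14.15
eef_pos: [562.7, 268.2, 120.5]
ee_rot: [0.866, -0.028, 0.497, 0.049]
force: [-1.3, -1.7, 3.9]
grip_width: 0.226
[562.68881235 268.21694232 120.53288287] [-4.07857877 -1.57266589  0.69418009] 0.22626590560507437
[0,0.0006,0.0073,0,0,0],[0,-0.0006,0.0073,0,0,0],[0,-0.0019,0.0071,0,0,0],[0,-0.0031,0.0066,0,0,0],
```

View pics/w11.png

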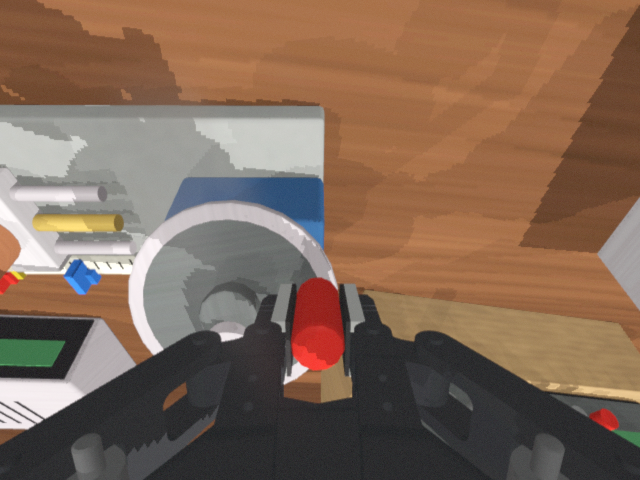

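```bash
python3 -m jog '[[[0,0.0006,0.0073,0,0,0],[0,-0.0006,0.0073,0,0,0],[0,-0.0019,0.0071,0,0,0],[0,-0.0031,0.0066,0,0,0],[0,0,0,0,0,0]]]';python3 - <<'E'
from h import *
p,R=now();s=ctrl.sense();print(p,R.T@np.array(s["force"]),s["grip_width"]); c=cam("wrist"); save(c["image"],"w12.png"); c=cam("side"); save(c["image"],"s12.png",(200,180,360,340),4)
E
python3 cr.py 60 -10 9
```

```text
time_s: 14.82
eef_pos: [587.4, 266.1, 134.5]
ee_rot: [0.866, -0.028, 0.497, 0.049]
force: [0.7, 0.2, 1.5]
grip_width: 0.226
[587.40106268 266.14203157 134.50025975] [-0.89475638  0.09199304  1.37071643] 0.2259297516462386
[0,-0.0042,0.0060,0,0,0],[0,-0.0052,0.0052,0,0,0],[0,-0.0060,0.0042,0,0,0],[0,-0.0066,0.0031,0,0,0],[0,-0.0071,0.0019,0,0,0],[0,-0.0073,0.0006,0,0,0],[0,-0.0073,-0.0006,0,0,0],[0,-0.0071,-0.0019,0,0,0],[0,-0.0066,-0.0031,0,0,0],
```

View pics/w12.png

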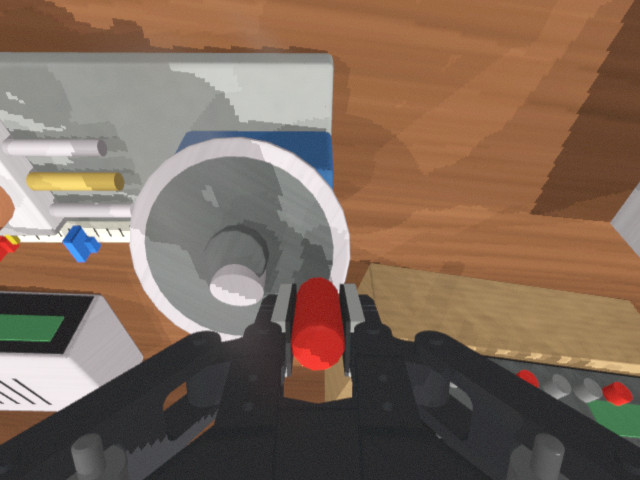

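View pics/s12.png

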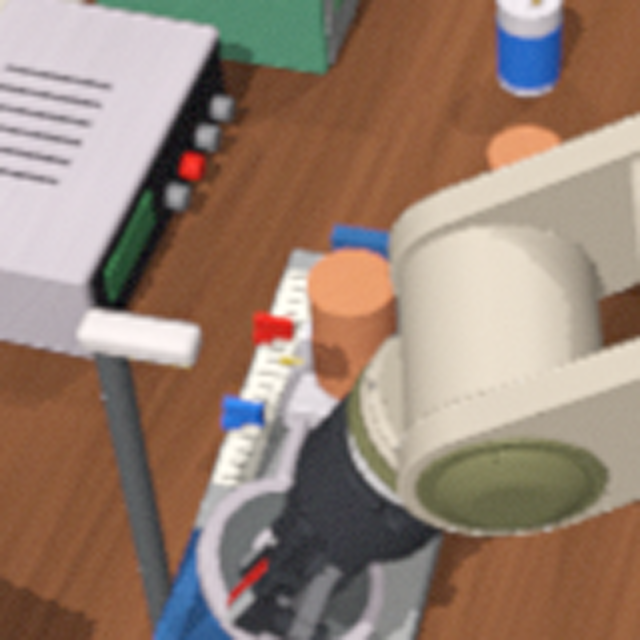

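```bash
python3 -m jog '[[[0,-0.0042,0.0060,0,0,0],[0,-0.0052,0.0052,0,0,0],[0,-0.0060,0.0042,0,0,0],[0,-0.0066,0.0031,0,0,0],[0,-0.0071,0.0019,0,0,0],[0,-0.0073,0.0006,0,0,0],[0,0,0,0,0,0]]]';python3 - <<'E'
from h import *
p,R=now();s=ctrl.sense();print(p,R.T@np.array(s["force"]),s["grip_width"]); c=cam("wrist"); save(c["image"],"w13.png")
P=np.array([[542.84,251.35,108.12],[562.69,268.22,120.53],[587.40,266.14,134.50],p])
jx,jy,ax,u=jig(); R=toolR(-ax,u); Q=P@R[:,1:]; print(P@R[:,0])
from scipy.optimize import least_squares
f=least_squares(lambda v:np.hypot(Q[:,0]-v[0],Q[:,1]-v[1])-42,[Q[:,0].mean(),Q[:,1].mean()]); print(f.x,f.fun,np.degrees(np.arctan2(Q[:,0]-f.x[0],Q[:,1]-f.x[1])))
E
python3 cr.py 0 -15 12
```

```text
time_s: 15.8
eef_pos: [609.9, 231.4, 145.2]
ee_rot: [0.866, -0.028, 0.497, 0.049]
force: [5.0, -1.8, -1.2]
grip_width: 0.225
[609.89650674 231.37820913 145.22774445] [ 3.42635225 -2.37065104  3.48811931] 0.22543902368523452
[189.93707645 189.98037263 190.04826172 190.03080662]
[163.49790825 577.58469721] [-0.00179042  0.02495715 -0.02667829  0.0161429 ] [140.4082536  100.23749169  60.6255606   -0.6048978 ]
[0,-0.0109,-0.0014,0,0,0],[0,-0.0101,-0.0042,0,0,0],[0,-0.0087,-0.0067,0,0,0],[0,-0.0067,-0.0087,0,0,0],[0,-0.0042,-0.0101,0,0,0],[0,-0.0014,-0.0109,0,0,0],[0,0.0014,-0.0109,0,0,0],[0,0.0042,-0.0101,0,0,0],[0,0.0067,-0.0087,0,0,0],[0,0.0087,-0.0067,0,0,0],[0,0.0101,-0.0042,0,0,0],[0,0.0109,-0.0014,0,0,0],
```

View pics/w13.png

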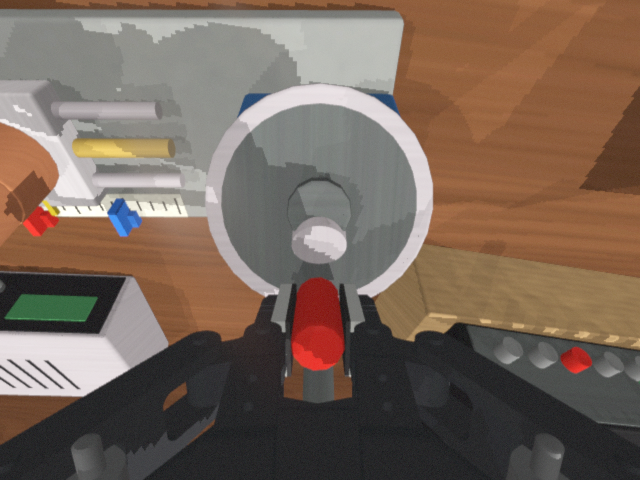

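```bash
python3 -m jog '[[[0,-0.0109,-0.0014,0,0,0],[0,-0.0101,-0.0042,0,0,0],[0,-0.0087,-0.0067,0,0,0],[0,-0.0067,-0.0087,0,0,0],[0,-0.0042,-0.0101,0,0,0],[0,-0.0014,-0.0109,0,0,0],[0,0,0,0,0,0]]]';python3 - <<'E'
from h import *
p,R=now();s=ctrl.sense();print(p,R.T@np.array(s["force"]),s["grip_width"]); c=cam("wrist"); save(c["image"],"w14.png")
E
```

```text
time_s: 16.73
eef_pos: [576.5, 185.9, 123.2]
ee_rot: [0.865, -0.029, 0.499, 0.049]
force: [-7.8, -2.1, 4.9]
grip_width: 0.225
[576.51969663 185.93495892 123.16444465] [-8.22535123 -1.20342133 -4.49223481] 0.22513377946209373
```

View pics/w14.png

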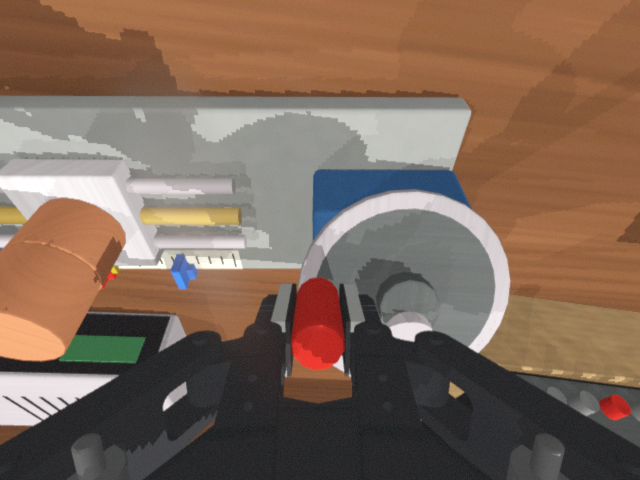

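```bash
python3 -m jog '[[[0,0.0014,-0.0109,0,0,0],[0,0.0042,-0.0101,0,0,0],[0,0.0067,-0.0087,0,0,0],[0,0.0087,-0.0067,0,0,0],[0,0.0101,-0.0042,0,0,0],[0,0.0109,-0.0014,0,0,0],[0,0,0,0,0,0]]]';python3 - <<'E'
from h import *
p,R=now();s=ctrl.sense();print(R.T@np.array(s["force"]),s["grip_width"])
jx,jy,ax,u=jig(); Q=toolR(-ax,u).T@p; print(Q, np.degrees(np.arctan2(Q[1]-163.5,Q[2]-577.58)),np.hypot(Q[1]-163.5,Q[2]-577.58))
E
python3 cr.py -180 -15 9
```

```text
time_s: 17.65
eef_pos: [537.4, 224.5, 103.3]
ee_rot: [0.866, -0.029, 0.496, 0.05]
force: [0.3, 3.1, 6.2]
grip_width: 0.225
[-5.04230564  3.04711268  3.67207131] 0.22465647424303453
[189.88687872 164.22716994 535.55886323] 179.00860344562022 42.02742808202229
[0,0.0109,0.0014,0,0,0],[0,0.0101,0.0042,0,0,0],[0,0.0087,0.0067,0,0,0],[0,0.0067,0.0087,0,0,0],[0,0.0042,0.0101,0,0,0],[0,0.0014,0.0109,0,0,0],[0,-0.0014,0.0109,0,0,0],[0,-0.0042,0.0101,0,0,0],[0,-0.0067,0.0087,0,0,0],
```

```bash
python3 -m jog '[[[0,0.0109,0.0014,0,0,0],[0,0.0101,0.0042,0,0,0],[0,0.0087,0.0067,0,0,0],[0,0.0067,0.0087,0,0,0],[0,0.0042,0.0101,0,0,0],[0,0.0014,0.0109,0,0,0],[0,-0.0014,0.0109,0,0,0],[0,-0.0042,0.0101,0,0,0],[0,-0.0067,0.0087,0,0,0],[0,0,0,0,0,0]]]';python3 - <<'E'
from h import *
p,R=now();s=ctrl.sense();print(R.T@np.array(s["force"]),s["grip_width"])
jx,jy,ax,u=jig(); Q=toolR(-ax,u).T@p; print(Q, np.degrees(np.arctan2(Q[1]-163.5,Q[2]-577.58)),np.hypot(Q[1]-163.5,Q[2]-577.58))
t=cam("top");s=cam("side");w=cam("wrist")
save(t["image"],"t15.png",(230,160,350,250),6.5);save(s["image"],"s15.png",(240,230,320,320),6.5);save(w["image"],"w15.png")
E
python3 cr.py -315 -15 9
```

```text
time_s: 18.9
eef_pos: [595.6, 260.4, 138.9]
ee_rot: [0.866, -0.028, 0.497, 0.049]
force: [4.3, 2.4, 1.9]
grip_width: 0.224
[0.67862603 1.92893418 4.88613412] 0.22358415625668251
[190.00226437 193.46350358 606.8979999 ] 45.62385689715344 41.92083807839682
[0,-0.0087,0.0067,0,0,0],[0,-0.0101,0.0042,0,0,0],[0,-0.0109,0.0014,0,0,0],[0,-0.0109,-0.0014,0,0,0],[0,-0.0101,-0.0042,0,0,0],[0,-0.0087,-0.0067,0,0,0],[0,-0.0067,-0.0087,0,0,0],[0,-0.0042,-0.0101,0,0,0],[0,-0.0014,-0.0109,0,0,0],
```

View pics/t15.png

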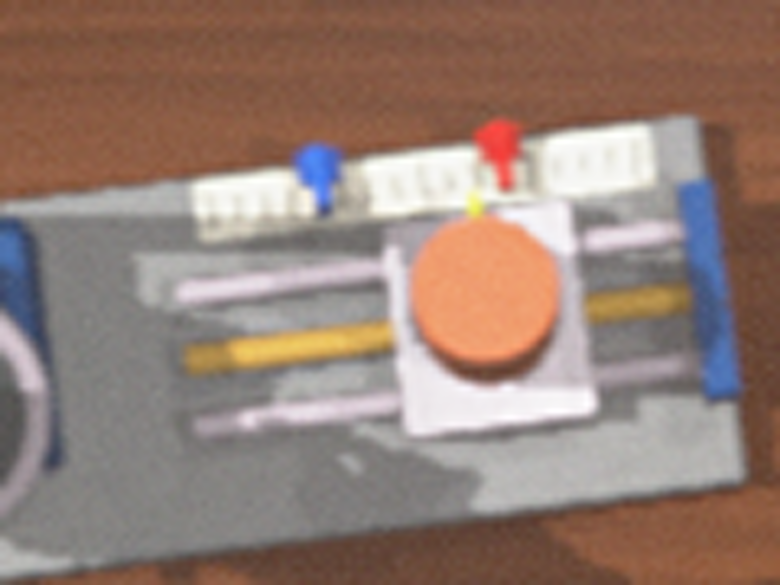

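View pics/s15.png

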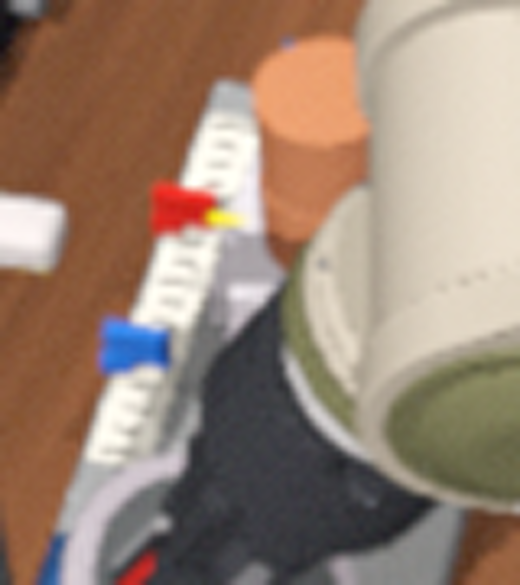

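View pics/w15.png

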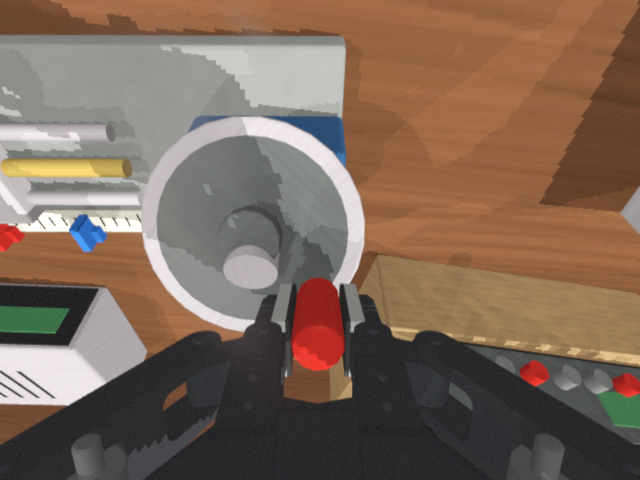

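```bash
python3 - <<'E'
from h import *
for n,roi in(("w5",(350,170,450,320)),("w6",(340,30,420,160))):
    im=cv2.imread(f"pics/{n}.png")[:,:,::-1]; save(im,n+"c.png",roi,5 if n=="w5" else 6)
im=cv2.imread("pics/w3.png")[:,:,::-1]; save(im,"w3d.png",(370,40,440,180),6)
E
```

```text
(no output)
```

View pics/w5c.png

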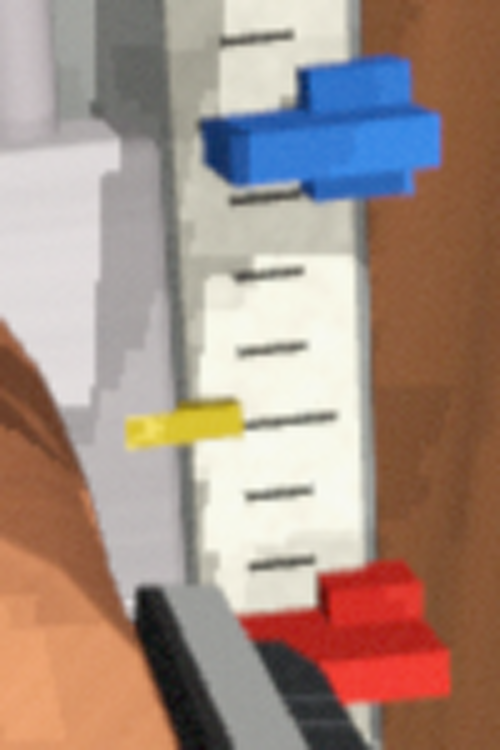

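View pics/w3d.png

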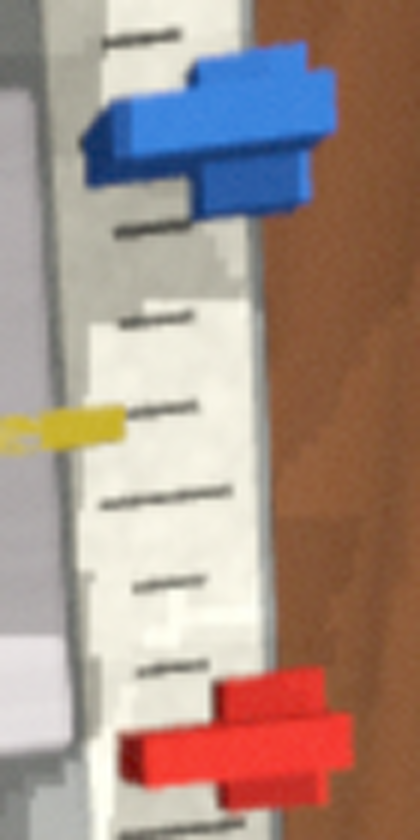

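View pics/w6c.png

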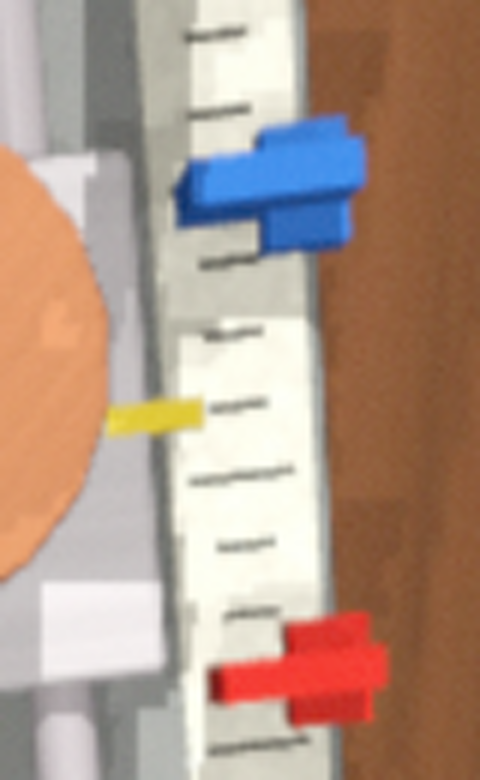

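```bash
cat > m.py <<'E'
from h import *
W=vision.capture("wrist"); HE=np.array(W["hand_eye"]); M=np.array(W["mtx"])
R=np.array([[.001,1,-.003],[0,-.003,-1],[-1,.001,0.]]); R=Rn.from_matrix(R).as_matrix()
def mk(p,R=R):
    T=np.eye(4);T[:3,:3]=R;T[:3,3]=p;Q=T@HE;return {"R":Q[:3,:3].T,"t":-Q[:3,:3].T@Q[:3,3],"mtx":M}
c3=mk([618.32,-36.38,149.10]);c5=mk([619.155,47.913,100.089]);c6=mk([618.827,-51.594,220.059])
f5=lambda x,y:(x/5+350-.4,y/5+170-.4);f3=lambda x,y:(x/6+370-.42,y/6+40-.42);f6=lambda x,y:(x/6+340-.42,y/6+30-.42)
E
python3 - <<'E'
from m import *
print("tick",tri(c3,f3(232,490),c5,f5(335,414)))
print("ptr35",tri(c3,f3(126,422),c5,f5(243,418)),"ptr36",tri(c3,f3(126,422),c6,f6(203,414)),"56",tri(c5,f5(243,418),c6,f6(203,414)))
print("red near 36",tri(c3,f3(145,757),c6,f6(228,684)), "far",tri(c3,f3(352,737),c6,f6(387,663)))
jx,jy,ax,u=jig()
P=plane(c3,f3(126,422),35);P6=plane(c6,f6(203,414),35)
for z in(38,41,44):
    a,b=plane(c3,f3(145,757),z),plane(c3,f3(352,737),z);a6,b6=plane(c6,f6(228,684),z),plane(c6,f6(387,663),z)
    print(z,a,b,(a-P)@jy,(b-P)@jy,a6,(a6-P6)@jy,(b6-P6)@jy, np.degrees(np.arctan2((b-a)[1],(b-a)[0])))
E
```

```text
tick (array([684.66870738,  49.679622  ,  21.43018566]), np.float64(0.444757723469373))
ptr35 (array([667.5010816 ,  55.61532998,  41.54064115]), np.float64(0.15409963049464034)) ptr36 (array([665.96815628,  54.94925   ,  49.76776592]), np.float64(0.18331331742816862)) 56 (array([667.16051409,  55.91306591,  42.49144015]), np.float64(0.05172602901761476))
red near 36 (array([673.51819524,  19.02404693,  34.35963658]), np.float64(0.4414287829689365)) far (array([694.7932777 ,  21.79890321,  44.37131004]), np.float64(0.48552316264828016))
38 [672.54325988  19.10019393  38.        ] [696.64686169  21.30499029  38.        ] -37.30055297417721 -37.75406361494554 [673.07443158  19.14957187  38.        ] -37.960360261472474 -37.638409401051376 5.226395660676102
41 [671.88582668  19.27424177  41.        ] [695.69558106  21.45215942  41.        ] -37.05541323522063 -37.503395119938695 [672.56391366  19.14023572  41.        ] -37.91361869275597 -37.594714283928916 5.226395660676096
44 [671.22839348  19.44828961  44.        ] [694.74430044  21.59932856  44.        ] -36.81027349626406 -37.25272662493185 [672.05339573  19.13089958  44.        ] -37.86687712403945 -37.55101916680645 5.226395660676122
```

```bash
python3 - <<'E'
from m import *
for yaw in(5.5,6.3):
  jx,jy,ax,u=jig(np.radians(yaw))
  for pz in(40,42):
    P=plane(c3,f3(126,422),pz);P6=plane(c6,f6(203,414),pz)
    for z in(39,41.5):
        a,b=plane(c3,f3(145,757),z),plane(c3,f3(352,737),z);a6,b6=plane(c6,f6(228,684),z),plane(c6,f6(387,663),z)
        print(yaw,pz,z,((a+b)/2-P)@jy,((a6+b6)/2-P6)@jy)
# plate edge in w3: grey plate left edge & rail lines
im=cv2.imread("pics/w3.png")[:,:,::-1]
for n,q1,q2,z in(("left edge",(204,0),(251,268),20),("scale outer",(412,40),(418,232),21)):
    a,b=plane(c3,q1,z),plane(c3,q2,z); d=a-b; print(n,np.degrees(np.arctan2(-d[0],d[1])))
E
```

```text
5.5 40 39 -36.922245740059594 -37.082483452420995
5.5 40 41.5 -36.724776346793796 -37.05202119352847
5.5 42 39 -36.77832982375604 -36.87151753856881
5.5 42 41.5 -36.58086043049024 -36.84105527967628
6.3 40 39 -37.09956190755742 -37.26843205380208
6.3 40 41.5 -36.892975142582834 -37.230750100632065
6.3 42 39 -36.961516853529965 -37.06207975940126
6.3 42 41.5 -36.754930088555376 -37.02439780623124
left edge 6.200024152362928
scale outer 6.104536318385856
```

```bash
python3 -m jog '[[[0,-0.0087,0.0067,0,0,0],[0,-0.0101,0.0042,0,0,0],[0,-0.0109,0.0014,0,0,0],[0,-0.0109,-0.0014,0,0,0],[0,-0.0101,-0.0042,0,0,0],[0,-0.0087,-0.0067,0,0,0],[0,-0.0067,-0.0087,0,0,0],[0,-0.0042,-0.0101,0,0,0],[0,-0.0014,-0.0109,0,0,0],[0,0,0,0,0,0]]]';python3 cr.py -450 -15 4; python3 cr.py -510 -14 1; python3 cr.py -510 -7 2
python3 - <<'E'
from h import *
p,R=now();s=ctrl.sense();print(R.T@np.array(s["force"]),s["grip_width"])
E
```

```text
time_s: 20.4
eef_pos: [576.2, 186.0, 123.0]
ee_rot: [0.865, -0.029, 0.499, 0.049]
force: [-7.3, -2.6, 7.2]
grip_width: 0.223
[0,0.0014,-0.0109,0,0,0],[0,0.0042,-0.0101,0,0,0],[0,0.0067,-0.0087,0,0,0],[0,0.0087,-0.0067,0,0,0],
[0,0.0094,-0.0040,0,0,0],
[0,0.0046,-0.0023,0,0,0],[0,0.0048,-0.0017,0,0,0],
[-10.03777458  -1.76130428  -2.94470076] 0.22274901620872584
```

```bash
python3 -m jog '[[[0,0.0014,-0.0109,0,0,0],[0,0.0042,-0.0101,0,0,0],[0,0.0067,-0.0087,0,0,0],[0,0.0087,-0.0067,0,0,0],[0,0.0046,-0.0023,0,0,0],[0,0.0048,-0.0017,0,0,0],[0,0,0,0,0,0],[0,0,0,0,0,0]]]'
python3 - <<'E'
from h import *
p,R=now();s=ctrl.sense();print(R.T@np.array(s["force"]),s["grip_width"])
jx,jy,ax,u=jig(); Q=toolR(-ax,u).T@p; print(Q, np.degrees(np.arctan2(Q[1]-163.5,Q[2]-577.58)),np.hypot(Q[1]-163.5,Q[2]-577.58))
t=cam("top");s=cam("side");w=cam("wrist")
save(t["image"],"t16.png",(230,160,350,250),6.5);save(s["image"],"s16.png",(240,230,320,320),6.5);save(w["image"],"w16.png")
E
```

```text
time_s: 21.4
eef_pos: [539.9, 212.9, 104.1]
ee_rot: [0.866, -0.028, 0.496, 0.05]
force: [1.0, 4.0, 6.6]
grip_width: 0.226
[-4.96703511  3.82393724  4.57862695] 0.22558848794761557
[189.8901038  152.35841196 537.00265979] -164.64630471823105 42.07915781496212
```

View pics/t16.png

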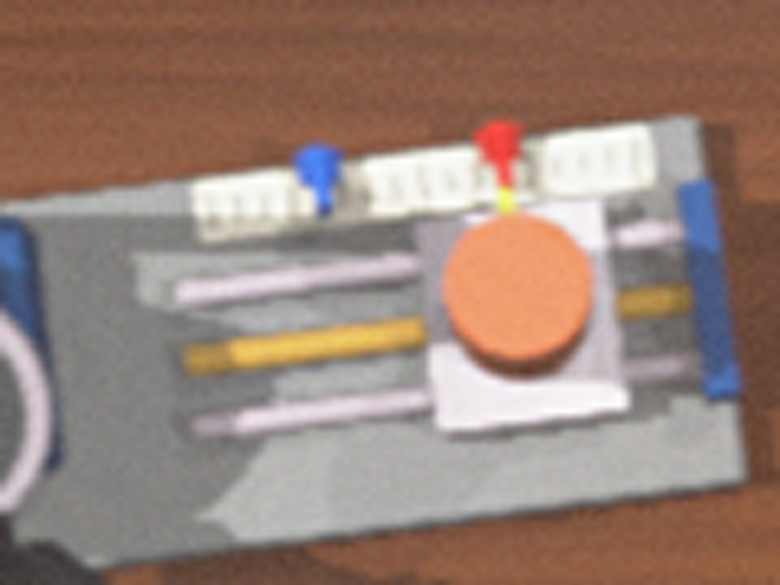

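View pics/w16.png

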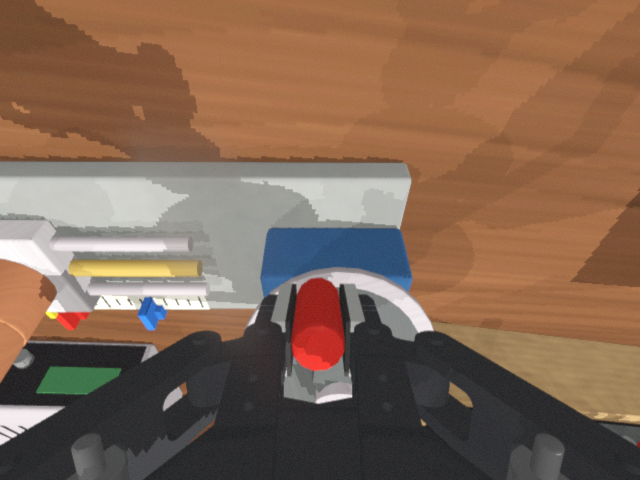

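```bash
python3 -m jog '[[[0,0,0,0,0,0],[0,0,0,0,0,0],[0,0,0,0,0,0]]]' 120 25; python3 -m jog '[[[-0.012,0,0,0,0,0],[-0.03,0,0,0,0,0],[-0.04,0,0,0,0,0],[-0.03,0,0,0,0,0],[0,0,0,0,0,0]]]'
python3 - <<'E'
from h import *
p,R=now(); s=ctrl.sense();print(p,s["force"],s["grip_width"])
o,pe,Re=rows(p,R,[640,-50,205],toolR([0,0,-1],[0,-1,0]),12); show(o); print(pe)
w=cam("wrist");save(w["image"],"w17.png")
E
```

```text
time_s: 21.92
eef_pos: [539.5, 212.1, 103.1]
ee_rot: [0.865, -0.029, 0.498, 0.049]
force: [-0.0, 0.5, 0.4]
grip_width: 0.531
time_s: 22.55
eef_pos: [483.8, 206.1, 202.7]
ee_rot: [0.867, -0.028, 0.495, 0.049]
force: [0.4, -0.7, -0.1]
grip_width: 0.533
[483.83174659 206.10854208 202.68868429] [ 0.42095941 -0.72302473 -0.08574888] 0.5331686926929269
[[[0.0052,-0.0227,0.0091,0.137,0.033,-0.037],[0.0056,-0.021,0.0124,0.137,0.033,-0.037],[0.0059,-0.0189,0.0152,0.137,0.033,-0.037],[0.006,-0.0164,0.0179,0.137,0.033,-0.037],[0.006,-0.0136,0.0201,0.137,0.033,-0.037],[0.0056,-0.0105,0.022,0.137,0.033,-0.037],[0.0053,-0.0071,0.0233,0.137,0.033,-0.037],[0.0047,-0.0037,0.0243,0.137,0.033,-0.037],[0.0039,-0.0002,0.0247,0.137,0.033,-0.037],[0.0031,0.0033,0.0246,0.137,0.033,-0.037],[0.0021,0.0068,0.024,0.137,0.033,-0.037],[0.001,0.01,0.0229,0.137,0.033,-0.037]]]
[640.02188506 -50.03714443 205.00309932]
```

View pics/w17.png

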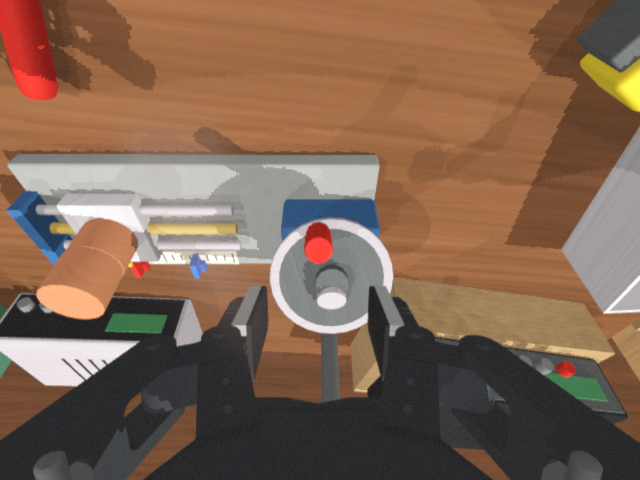

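Knob released. It now sits at (318,242), the can at (95,265) is still closed, and the red marker is at (141,268). I'll go overhead to check the alignment.

```bash
python3 -m jog '[[[0.0052,-0.0227,0.0091,0.137,0.033,-0.037],[0.0056,-0.021,0.0124,0.137,0.033,-0.037],[0.0059,-0.0189,0.0152,0.137,0.033,-0.037],[0.006,-0.0164,0.0179,0.137,0.033,-0.037],[0.006,-0.0136,0.0201,0.137,0.033,-0.037],[0.0056,-0.0105,0.022,0.137,0.033,-0.037],[0.0053,-0.0071,0.0233,0.137,0.033,-0.037],[0.0047,-0.0037,0.0243,0.137,0.033,-0.037],[0.0039,-0.0002,0.0247,0.137,0.033,-0.037],[0.0031,0.0033,0.0246,0.137,0.033,-0.037],[0.0021,0.0068,0.024,0.137,0.033,-0.037],[0.001,0.01,0.0229,0.137,0.033,-0.037]]]'; python3 -m jog '[[[0,0,0,0,0,0],[0,0,0,0,0,0],[0,0,0,0,0,0]]]'
python3 - <<'E'
from h import *
p,R=now(); print(p,R.round(4).tolist())
w=cam("wrist");save(w["image"],"w18.png");save(w["image"],"w18c.png",(270,60,400,190),6)
s=cam("side");save(s["image"],"s18.png",(230,200,350,300),6.5)
E
```

```text
time_s: 24.1
eef_pos: [640.4, -51.1, 200.4]
ee_rot: [-0.497, -0.501, -0.499, 0.502]
force: [0.1, 0.8, 0.5]
grip_width: 0.526
time_s: 24.48
eef_pos: [639.7, -49.4, 202.1]
ee_rot: [-0.5, -0.5, -0.5, 0.5]
force: [0.2, 0.1, 1.1]
grip_width: 0.528
[639.72152337 -49.43238355 202.10770899] [[-0.0003, 1.0, -0.0011], [0.0, -0.0011, -1.0], [-1.0, -0.0003, -0.0]]
```

View pics/w18.png

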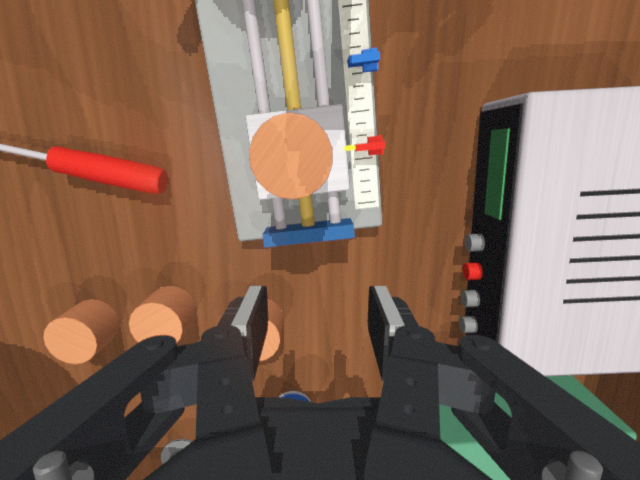

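View pics/w18c.png

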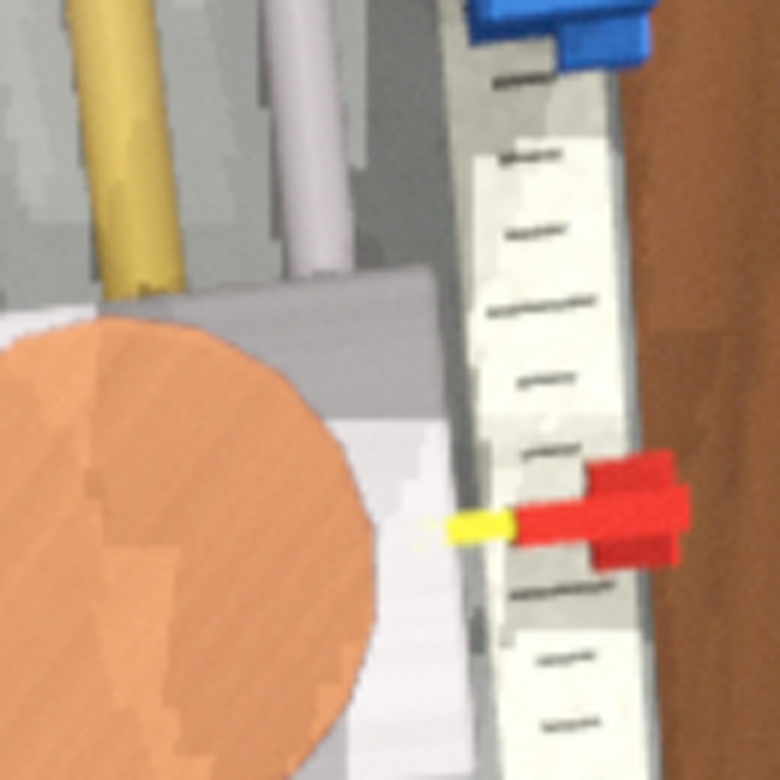

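View pics/s18.png

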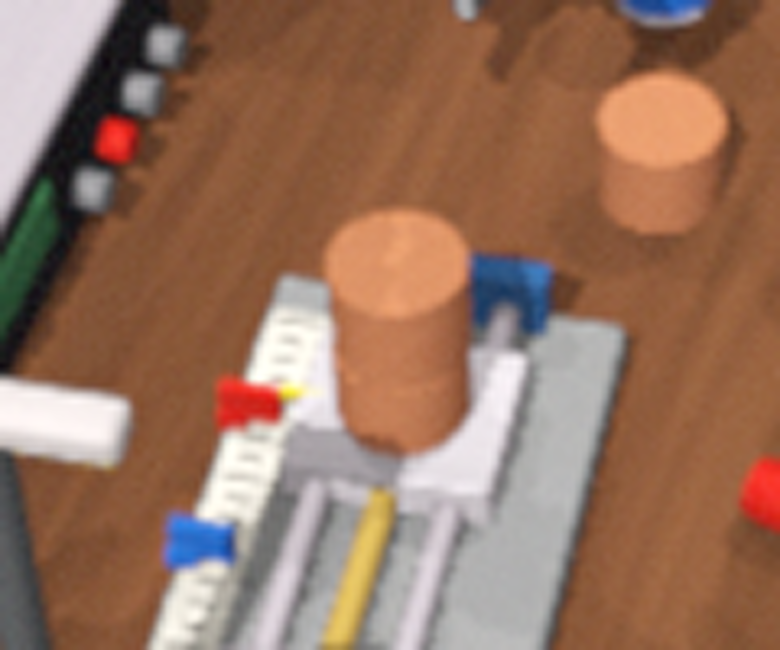

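```bash
python3 - <<'E'
from m import *
def fit(im,c,roi,z,lo):
    m=blobs(im,5,16,80,lo,300,roi)[1]
    cs,_=cv2.findContours(m,cv2.RETR_EXTERNAL,cv2.CHAIN_APPROX_NONE); cc=max(cs,key=cv2.contourArea)[:,0,:].astype(float)
    P=np.array([plane(c,q,z)[:2] for q in cv2.convexHull(cc.astype(np.float32))[:,0,:]],np.float32); return cv2.fitEllipse(P)[:2],cv2.minEnclosingCircle(P)
im=np.ascontiguousarray(cv2.imread("pics/w3.png")[:,:,::-1]); print("rim w3",fit(im,c3,(270,60,372,165),80,80))
im=np.ascontiguousarray(cv2.imread("pics/w6.png")[:,:,::-1]); print("top w6",fit(im,c6,(265,35,370,150),122,190))
s=vision.capture("side"); save(s["image"],"s19.png",(272,225,312,275),12)
E
```

```text
rim w3 (((619.0526123046875, 49.624794006347656), (50.50360107421875, 50.866397857666016)), ((619.0252685546875, 49.67924118041992), 25.5322265625))
top w6 (((618.385009765625, 50.2379150390625), (50.40782165527344, 50.84181213378906)), ((618.3679809570312, 50.159912109375), 25.524688720703125))
```

View pics/s19.png

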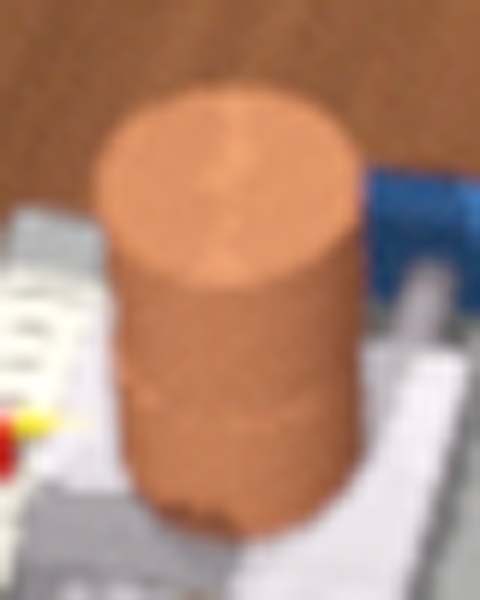

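```bash
python3 - <<'E'
from m import *
c=cam("wrist"); m=blobs(c["image"],5,16,80,190,300,(240,105,340,205))[1]
cs,_=cv2.findContours(m,cv2.RETR_EXTERNAL,cv2.CHAIN_APPROX_NONE); cc=max(cs,key=cv2.contourArea)[:,0,:].astype(np.float32)
P=np.array([plane(c,q,122)[:2] for q in cv2.convexHull(cc)[:,0,:]],np.float32); print(cv2.fitEllipse(P)[:2])
jx,jy,ax,u=jig(); print("lower rim now",np.array([619.05,49.62])-jy[:2]*36.9)
t=cam("top"); save(t["image"],"t20.png"); print(ctrl.sense()["force"],ctrl.sense()["time_s"])
E
```

```text
((622.494873046875, 12.768112182617188), (50.63267517089844, 50.725677490234375))
lower rim now [623.09919608  12.94284074]
[0.6023348  0.16236076 0.93860951] 24.825
```

View pics/t20.png

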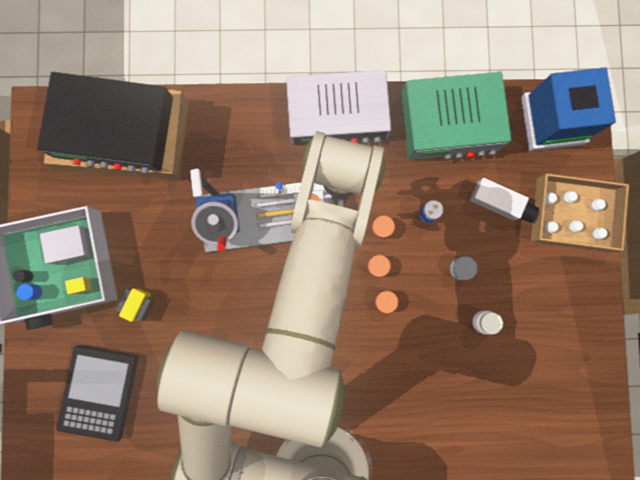

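The other cups and the bystanders visible here have not moved. The screwdriver is hidden by the arm in this view, but it appeared in the last wrist picture. The can's centre is within about 0.7 mm of the lower rim's expected centre. Handing in.

```bash
python3 -c "
from rig import workorder
print(workorder.finish_job())"
```

```text
the job is handed in; nothing more can be done
None
```

The job is handed in at about 25 s of the 67 s allowed. The rightmost loose cup is mouth-down on the slide's cup, and the slide is wound until its yellow pointer lines up with the red marker.

I gripped the cup, set it on the lower rim with about 6 N of contact force, and let go. I then took the red knob with the tool tilted along the wheel's axis and turned it about 665° clockwise, which moved the slide about 37 mm. Then I let go and moved clear.

**Last checks:**
- **Pointer:** it is in line with the red marker to about 0.2 mm in the wrist picture from above.
- **Can:** it is still closed. The upper cup's centre is about 0.6 mm from where the lower rim should be after the slide's travel, which was worked out and not seen directly.
- **Forces:** the tool force readings I took stayed around 10 N or less, and the robot was touching nothing at hand-in.
- **Other things:** none looked moved. The arm hid the screwdriver in the last overhead picture, so I judged it from the wrist picture just before.

**Disagreements:** the overhead and wrist cameras differed by about 2 mm on positions, within the stated calibration. A first reading of the held cup's centre was spoilt by a bad colour mask and an ellipse bias, and I corrected it before placing. The overhead camera first gave 35 mm for the travel, against 36.9 mm from the closer wrist views. I used 36.9 mm, and the final picture agreed with it.

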